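Load pawn blanks red end up, latch the door, start the feeder

TASK

Load every square maple blank on the bench into the grey loading bay, each standing upright on the bay's floor with its red-painted end on top; blanks that arrived red end down must be turned over. When all are loaded and let go, push the yellow door fully shut so that its catch holds it, and only then press the white-dotted side of the red rocker switch down to start the feeder. Leave the pawns, knight and scraper where they are.

Things in the scene. Friction and masses are not known exactly. Their poses are not given: they have to be found in the camera images.
- blank_a_center (a point): square maple turning blank, 36 x 36 x 60 mm, 60 g, smooth bare wood except one end, whose last 10 mm (end face and the sides around it) is painted red; may stand on either end or lie. Point: the blank's centre (30 mm from either end, 18 mm from each side); its z axis points along the 60 mm length towards the RED end, its x and y axes are square to the side faces. None if this blank is absent
- blank_b_center (a point): square maple turning blank, 36 x 36 x 60 mm, 60 g, smooth bare wood except one end, whose last 10 mm (end face and the sides around it) is painted red; may stand on either end or lie. Point: the blank's centre (30 mm from either end, 18 mm from each side); its z axis points along the 60 mm length towards the RED end, its x and y axes are square to the side faces. None if this blank is absent
- blank_c_center (a point): square maple turning blank, 36 x 36 x 60 mm, 60 g, smooth bare wood except one end, whose last 10 mm (end face and the sides around it) is painted red; may stand on either end or lie. Point: the blank's centre (30 mm from either end, 18 mm from each side); its z axis points along the 60 mm length towards the RED end, its x and y axes are square to the side faces. None if this blank is absent
- blank_d_center (a point): square maple turning blank, 36 x 36 x 60 mm, 60 g, smooth bare wood except one end, whose last 10 mm (end face and the sides around it) is painted red; may stand on either end or lie. Point: the blank's centre (30 mm from either end, 18 mm from each side); its z axis points along the 60 mm length towards the RED end, its x and y axes are square to the side faces. None if this blank is absent
- bay_floor (a point): centre of the bay's floor top, 6 mm above the bench. Fixed grey open-topped tray, inside 150 mm along its x (away from the door) by 215 mm along its y; side and back walls 6 mm thick, tops 40 mm above the bench; a fixed housing 100 mm high begins 60 mm behind the inside of the back wall. No pockets: four blanks fit in a row along y, 52 mm apart. Axes: the bay's, z up
- door_hinge (a point): point on the door's vertical hinge axis, 42 mm above the bench, at the bay's -x, +y corner (-81, +113.5 mm from bay_floor in its axes). Axes turn with the door: -y runs along the door to its free edge, -x is the outward normal of its outer face, z up
- door_edge (a point): middle of the door's free edge, 225 mm from the hinge axis, 42 mm above the bench. The door: yellow upright panel with black inset, 225 mm long, 8 mm thick (the hinge axis is at mid-thickness), spanning 8 to 76 mm above the bench. Axes as door_hinge
- door (a joint): door angle, rad: 0 shut (stop), grows as the free edge swings out to the bay's -x. Turns with light friction and stays where it is left, except near shut: a sprung roller catch is met at about 0.065 rad and passed at about 0.025; short of that it springs back open a little, past it the catch holds it shut. Pushing past takes 7 to 9 N near the free edge
- rocker (a joint): rocker switch in rad: 0 off (dotted half raised), 0.3 on (dotted half pressed flat, at its stop). Stays where it is left; pressing at the dot takes about 2 to 3 N straight down
- rocker_mark (a point): white dot on the upper face of the raised half of the red rocker (52 x 30 mm paddle, hinged at its middle along y) on a fixed grey control box 100 x 80 x 55 mm high. Off: dot 76 mm above the bench, its half sloping up by 0.3 rad away from the hinge; on: about 71 mm. Axes: the rocker's, x from the hinge towards the dotted half
- pawn_1_center (a point): white maple pawn, 32 mm base, 55 mm tall; its centre. Not part of the job: leave alone
- pawn_2_center (a point): white maple pawn, 32 mm base, 55 mm tall; its centre. Not part of the job: leave alone
- knight_center (a point): glossy black ebonised knight, 38 mm base, 86 mm tall; point 40 mm up its axis. Not part of the job: leave alone
- scraper: carbide-tipped scraper with a blue handle, 240 mm long, 22 mm wide and high, lying; middle of its underside, x along its length. Not part of the job: leave alone
Mind the look-alikes: they are no part of the job. What is shaped like the part that bears blank_a_center but green is not meant.

How it is judged (in metres and radians):
On the way, in this order (a step that is already met when the one before it is completed fails the run):
1. every blank stands in the bay, red end up, let go (x of blank_a_center in the frame of bay_floor between -0.06 and 0.06 m and y of blank_a_center in the frame of bay_floor between -0.095 and 0.095 m and z of blank_a_center in the frame of bay_floor between 0.024 and 0.036 m and angle between each of blank_a_center, blank_b_center, blank_c_center, blank_d_center's own z axis and vertical below 0.12 rad and linear speed of each of blank_a, blank_b, blank_c, blank_d below 0.02 m/s and contact force between the fingers and blank_a below 0.2 N and x of blank_b_center in the frame of bay_floor between -0.06 and 0.06 m and y of blank_b_center in the frame of bay_floor between -0.095 and 0.095 m and z of blank_b_center in the frame of bay_floor between 0.024 and 0.036 m and contact force between the fingers and blank_b below 0.2 N and x of blank_c_center in the frame of bay_floor between -0.06 and 0.06 m and y of blank_c_center in the frame of bay_floor between -0.095 and 0.095 m and z of blank_c_center in the frame of bay_floor between 0.024 and 0.036 m and contact force between the fingers and blank_c below 0.2 N and x of blank_d_center in the frame of bay_floor between -0.06 and 0.06 m and y of blank_d_center in the frame of bay_floor between -0.095 and 0.095 m and z of blank_d_center in the frame of bay_floor between 0.024 and 0.036 m and contact force between the fingers and blank_d below 0.2 N), for 0.2 s.
2. then the door is shut on its catch (value of joint door below 0.02 rad), for 0.2 s.
3. then the rocker is switched on (value of joint rocker above 0.24 rad), for 0.2 s.
At the end, for the whole second after the job is handed in: Every present blank stands on the bay floor, red end up (within 0.12 rad of upright), its centre within 60 mm (x) and 95 mm (y) of the bay's middle and 24 to 36 mm above its floor, at rest and let go; door angle below 0.02 rad, held by its catch; rocker above 0.24 rad (all of step 1 and value of joint door below 0.02 rad and value of joint rocker above 0.24 rad); the robot touches nothing.
It fails at once if a pawn, the knight or the scraper is moved more than 25 mm or knocked over (distance of any of pawn_1_center, pawn_2_center, knight_center, scraper from where it was at the start of the episode above 0.025 m).
Of blank_a, blank_b, blank_c only 2 to 3 are there at a start; the rules pass over those that are not, and their reading is None.
At some moment in a run one of blank_a, blank_b, blank_c, blank_d may be knocked a few centimetres aside while the robot is not near it.
It also fails if it takes over 210 s, if anything falls off the work surface, if the arm or the gripper's body presses on something with over 40 N, if the wrist force passes 120 N, or if a joint passes its speed limit or range.

ROBOT

A 7-joint arm with a two-finger parallel gripper is mounted at the origin on the work surface. World frame = base frame: x ahead of the robot, y to its left, z up, the work surface at z = 0. Lengths are in mm, angles in rad, forces in N, time in s.
With the tool pointing down it reaches from about 425 to 950 mm from the base axis. Payload 4.7 kg.
Tool frame: the origin (TCP) lies between the finger pads; the fingertips stand 25 mm ahead of it and the grasp point (between the pads) lies 6 mm ahead of it; z points along the fingers, y is the line along which they close (so a half turn about z gives the same grasp; the last joint's range is limited). The gripper opens to 85 mm and grips with 20 to 120 N. Pads are 22 mm wide; open, the fingers measure 114 mm over their backs; the gripper's body (76 mm by 85 mm) begins 54 mm behind the grasp point. The pads swing forward as they close: fully open they stand 13 mm farther back than shut.
Start: joints at [-1.158, 0.469, -0.049, 1.532, 0.024, 1.141, -0.082], TCP at [288.572, 610.223, 256.335] pointing down, gripper open.
Joint ranges: [-2.59, 2.59], [-0.33, 1.99], [-1.39, 1.29], [0.1, 2.45], [-1.04, 4.18], [0.21, 1.99], [-2.66, 2.66]. Speed limits (rad/s): [2.57, 2.57, 3.14, 3.14, 3.14, 3.14, 3.14].

INTERFACE

Orientations are given as a unit quaternion [x, y, z, w].
In Python, from workcell import * gives the robot as it stands.
- The arm moves only by the tool send_rows, never from a script. Its arguments are lists of equal length, an entry for each row: "translation": the shift along the tool's x, y, z in cm, a list of three; "yaw": the turn about the tool's z in rad; "grip": the opening, from 0 (shut) to 1 (fully open). In form: {"translation": [[x, y, z], ...], "yaw": [yaw, ...], "grip": [grip, ...]}. A call has 1 to 12 rows; each row shifts and turns the commanded pose from where the row before left it, along the tool's axes as they then stand; what a row does not reach is not made up. A row lasts 1/8 s, in which the tool goes at most 62.5 mm and 10.7 degrees, less where a joint would pass 70% of its speed; a pose out of reach is approached as far as the arm can. A call is refused whole if a number of a shift passes 6.25 or a number of a turn 0.188, either way. A call with a gripper value outside its range is refused whole. The fingers move at their own pace and stop on an object; "force" is the grip in N (left out, the last holds). Time passes only in rows, so rows that do not move let the fingers close. It gives the time, the measured TCP pose, the force, the opening and the grip force at its end, in the units of the state.
- observe(): the state, without advancing time (a new reading comes with each control period).
- get_image(name): name is "scene" or "top" or "wrist"; returns a dict with "frame" (420x560x3 uint8, blue, green, red), "z_map" (420x560 float32, mm along the optical axis (not along the pixel's ray), 0 where there is no reading), "camera_matrix" (3x3 intrinsics, pixels), "eye" and "attitude" of the camera in the world. Camera axes: x right, y down, z forward; pixel columns grow to the right and rows downward; lengths in mm; the calibration is good to about 2 mm. A picture is of the moment at which its call begins.
- job_done(): hands the job in; it is judged then, once.
Trained networks look in a picture, given as the dict that the camera call returned (one of the last four; its "shot" number tells which), for a name from the list of things; names that differ only in an ending like _2 or _b are one class to them, and where a whole thing is asked for, a point or a joint stands for the part that bears it (a point fixed in the world has none). Each returns a list of dicts, best first, with "p" (0 to 1); they miss things now and then, are a little off and sometimes report something else, mostly with a low value. They report only what shows in the picture. A call takes as long as a camera call. They do not tell look-alikes from the thing itself.
- spot_in(picture, target): "centre" ([x, y, z] in mm, in the coordinates of the camera as it stood for that picture, good to about 4 mm: the middle of the surface that is visible of it).
- masks_of(picture, target): "mask" (420x560 bool, what is visible of it).
The state is a dict: "time_s": time; "qpos": joint angles; "qvel": joint speeds; "tau": joint torques, N m; "tcp_pos": TCP position; "ee_rot": TCP orientation; "contact_force": force on the tool from outside, world axes, zero at the start; "ft_torque": the same for the moment, N m; "gripper_width": finger opening in mm; "grasp_force": force on a finger pad.
Only numpy, scipy, OpenCV 4.12 (cv2) and the standard library are available. Lean on these libraries where they do the work, as an engineer would, in place of code of your own. Each camera call takes 0.05 s, during which the arm holds its last target. There are 200 camera calls.

## Working session

There is one attempt and no reset: what is moved stays moved. The work goes in short steps, Python scripts to look and compute and a tool call to move; the robot and the scene stay as the last step left them, time stands still between calls to the robot, and variables do not carry over. Pictures are saved under pics/ and viewed, at most 14 in all, crops included, and the job is handed in when it is done.

Besides the shell and the picture viewer there is one more tool, called after "Emit:" by a JSON object that holds its "op" and its "data", one argument or row to a line. send_rows: Moves the arm, as the interface text tells. Its arguments: {"type":"object","properties":{"translation":{"type":"array","items":{"type":"array","items":{"type":"number"}}},"yaw":{"type":"array","items":{"type":"number"}},"grip":{"type":"array","items":{"type":"number"}},"force":{"type":"number"}},"required":["translation","yaw","grip"]}

```bash
ls; mkdir -p pics; cat > h.py <<'E'
import numpy as np, cv2
from workcell import *
from scipy.spatial.transform import Rotation as R
def cam(p):
    a=np.array(p["attitude"],float); Rm=a if a.shape==(3,3) else R.from_quat(a).as_matrix()
    return Rm,np.array(p["eye"],float)
def cloud(p):
    Rm,e=cam(p);K=np.array(p["camera_matrix"]);z=p["z_map"]
    v,u=np.mgrid[:z.shape[0],:z.shape[1]]
    c=np.stack([(u-K[0,2])/K[0,0]*z,(v-K[1,2])/K[1,1]*z,z],-1)
    w=c@Rm.T+e; w[z<=0]=np.nan
    return w
def st():
    s=observe();print({k:np.round(s[k],3).tolist() for k in s if k in("time_s","tcp_pos","ee_rot","contact_force","gripper_width","grasp_force","qpos")})
    return s
E
python3 - <<'E'
from h import *
st()
for n in("top","scene"):
    p=get_image(n);cv2.imwrite(f"pics/{n}0.png",p["frame"]);np.savez(f"{n}0.npz",w=cloud(p),f=p["frame"])
    Rm,e=cam(p);print(n,e,np.round(Rm,2).tolist())
    for t in("blank_a_center","bay_floor","door_edge","door_hinge","rocker_mark","pawn_1_center","knight_center","scraper"):
        try:
            for d in spot_in(p,t): print(t,round(d["p"],2),np.round(Rm@np.array(d["centre"])+e,0))
        except Exception as ex: print(t,ex)
E
```

```text
pics
{'time_s': 0.0, 'qpos': [-1.158, 0.469, -0.049, 1.534, 0.024, 1.141, -0.082], 'tcp_pos': [288.388, 609.704, 255.255], 'ee_rot': [0.219, 0.976, -0.001, -0.0], 'contact_force': [-0.36, -0.406, -0.175], 'grasp_force': 0.0, 'gripper_width': 85.274}
top [497.23211586 -71.5779614  958.70407607] [[-0.0, -0.99, 0.15], [-1.0, 0.0, 0.01], [-0.01, -0.15, -0.99]]
blank_a_center 0.88 [669. -62.  63.]
blank_a_center 0.79 [ 576. -205.   59.]
blank_a_center 0.63 [ 660. -170.   59.]
bay_floor 0.75 [704. 217.  49.]
bay_floor 0.34 [ 454. -402.   73.]
door_edge 0.8 [471. 239.  60.]
door_hinge 0.85 [477. 232.  61.]
rocker_mark 0.57 [ 453. -399.   71.]
pawn_1_center 0.62 [475. 233.  62.]
pawn_1_center 0.48 [748. -37.  17.]
knight_center 0.7 [ 744. -146.   70.]
scraper 0.74 [476. 234.  67.]
scraper 0.72 [ 731. -377.   20.]
scene [1071.96315555  810.26475355  778.75400994] [[-0.89, 0.26, -0.38], [0.46, 0.52, -0.72], [0.0, -0.81, -0.58]]
blank_a_center 0.79 [ 588. -189.   39.]
blank_a_center 0.65 [ 667. -163.   41.]
blank_a_center 0.61 [680. -47.  43.]
bay_floor 0.77 [765. 248.  46.]
door_hinge 0.91 [483. 248.  79.]
pawn_1_center 0.57 [759. -32.  19.]
knight_center 0.75 [ 753. -135.   53.]
scraper 0.7 [477. 249.  76.]
scraper 0.57 [ 735. -371.   14.]
scraper 0.16 [ 588. -189.   40.]
```

View pics/top0.png

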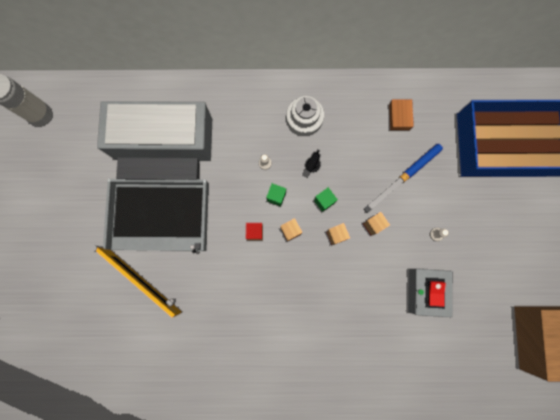

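View pics/scene0.png

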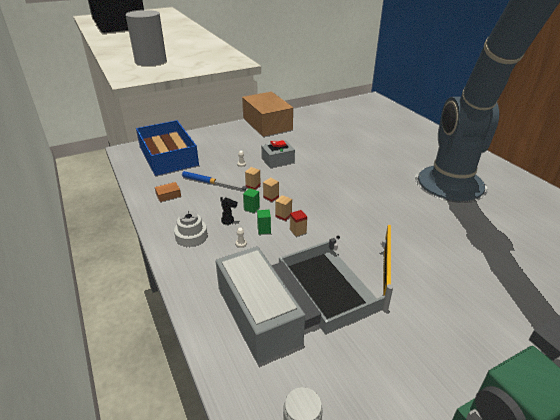

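The top view shows four maple blanks: a red-topped one at (254,231) and three bare-topped ones at (291,229), (339,234) and (377,223). The green decoys are at (277,194) and (326,199). The bay is at (157,212), the open door runs (98,248) to (177,315), and the rocker is at (437,293). Next I'll measure the poses.

```bash
cat >> h.py <<'E'
def blanks(p,zmin=45,zmax=75):
    """top faces of maple/red things standing: rect fit in world mm"""
    w=cloud(p);hsv=cv2.cvtColor(p["frame"],cv2.COLOR_BGR2HSV)
    H,S,V=cv2.split(hsv);col=(S>100)&(V>70)&((H<28)|(H>172))
    m=col&(w[...,2]>zmin)&(w[...,2]<zmax)
    n,l,s,c=cv2.connectedComponentsWithStats(m.astype(np.uint8));out=[]
    for i in range(1,n):
        if s[i,4]<60: continue
        q=w[l==i];zt=np.median(q[:,2]);q=q[abs(q[:,2]-zt)<6]
        (c0,sz,a)=cv2.minAreaRect(q[:,:2].astype(np.float32))
        red=np.mean((H[l==i]<6)|(H[l==i]>172))
        out.append(dict(px=c[i].round(),c=np.round(c0,1),sz=np.round(sz,1),a=round(a,1),z=round(float(zt),1),red=round(red,2),n=int(s[i,4])))
    return out
E
python3 - <<'E'
from h import *
p=get_image("top")
for b in blanks(p,15): print(b)
w=cloud(p);f=p["frame"];hsv=cv2.cvtColor(f,cv2.COLOR_BGR2HSV)
def rect(m,name):
    q=w[m];q=q[~np.isnan(q[:,0])];r=cv2.minAreaRect(q[:,:2].astype(np.float32));print(name,np.round(r[0]),np.round(r[1]),round(r[2],1),np.round(np.median(q[:,2]),1),len(q))
z=w[...,2];v,u=np.mgrid[:420,:560]
rect((u>95)&(u<215)&(v>170)&(v<260)&(abs(z-40)<7),"baywall")
rect((u>95)&(u<215)&(v>170)&(v<260)&(abs(z-6)<3)&(f.max(-1)<60),"bayfloor")
rect((u>80)&(u<215)&(v>95)&(v<170)&(abs(z-100)<8),"housing")
d=(hsv[...,0]>15)&(hsv[...,0]<32)&(hsv[...,1]>150)&(u>80)&(u<200)&(v>235)&(v<330)&(z>60)
rect(d,"door")
rect((u>400)&(u<460)&(v>255)&(v<330)&(abs(z-55)<4),"box")
rk=(u>400)&(u<460)&(v>255)&(v<330)&(z>60);rect(rk,"rocker")
for (uu,vv) in((435,282),(437,287),(437,293),(437,300),(437,305),(194,248),(172,301)): print(uu,vv,w[vv,uu].round(1),f[vv,uu])
for i in range(0,9):
  pass
for nm,(a,b,c,e) in dict(pawn=(255,280,145,175),knight=(300,325,145,180),green1=(265,290,180,210),green2=(312,342,185,213)).items():
    rect((u>a)&(u<b)&(v>c)&(v<e)&(z>12),nm)
E
```

```text
{'px': array([401., 114.]), 'c': array([ 869. , -358.9]), 'sz': array([68.6, 50.3]), 'a': 0.4, 'z': 30.9, 'red': np.float64(0.0), 'n': 624}
{'px': array([518., 138.]), 'c': array([ 801.5, -622.2]), 'sz': array([194.7, 130.6]), 'a': 89.4, 'z': 40.8, 'red': np.float64(0.01), 'n': 4362}
{'px': array([376., 223.]), 'c': array([ 604. , -285.6]), 'sz': array([34.5, 36.3]), 'a': 32.7, 'z': 60.4, 'red': np.float64(0.0), 'n': 311}
{'px': array([291., 229.]), 'c': array([589.6, -93.2]), 'sz': array([33.6, 35.5]), 'a': 28.1, 'z': 61.0, 'red': np.float64(0.0), 'n': 270}
{'px': array([254., 231.]), 'c': array([586.1, -10.9]), 'sz': array([33.7, 33.6]), 'a': 0.0, 'z': 60.8, 'red': np.float64(0.92), 'n': 284}
{'px': array([338., 234.]), 'c': array([ 579.9, -198.9]), 'sz': array([33.8, 36.2]), 'a': 21.6, 'z': 61.0, 'red': np.float64(0.0), 'n': 288}
{'px': array([140., 280.]), 'c': array([478.5, 240. ]), 'sz': array([221.3,   6.5]), 'a': 49.1, 'z': 57.5, 'red': np.float64(0.0), 'n': 362}
{'px': array([436., 298.]), 'c': array([ 444.8, -400.7]), 'sz': array([30.3, 37.2]), 'a': 85.4, 'z': 71.9, 'red': np.float64(1.0), 'n': 272}
baywall [626. 217.] [202. 230.] 0.3 42.2 1260
bayfloor [637. 219.] [202. 115.] 89.3 7.5 2809
housing [817. 214.] [236. 111.] 89.1 104.5 4987
door [476. 242.] [221.   9.] 50.7 76.4 571
box [ 452. -400.] [ 79. 100.] 86.4 55.8 1093
rocker [ 456. -399.] [67. 72.] 87.1 71.3 582
435 282 [ 474.3 -396.3   80.2] [ 25  29 163]
437 287 [ 463.8 -400.3   79.2] [183 194 221]
437 293 [ 451.1 -401.8   73. ] [ 33  39 212]
437 300 [ 436.6 -400.6   74.1] [ 42  47 221]
437 305 [ 426.1 -401.    71.5] [ 40  44 174]
194 248 [548.3 121.5  51.8] [90 91 94]
172 301 [432.5 168.8  42.1] [135 139 144]
pawn [753. -33.] [21. 26.] 6.4 45.6 122
knight [ 742. -146.] [36. 45.] 80.9 73.9 234
green1 [672. -60.] [36. 36.] 68.9 60.9 322
green2 [ 661. -172.] [36. 37.] 35.6 60.5 335
```

```bash
python3 - <<'E'
import cv2
f=cv2.imread("pics/scene0.png");t=cv2.imread("pics/top0.png")
a=cv2.resize(f[150:250,210:330],(600,500),interpolation=cv2.INTER_CUBIC)
cv2.imwrite("pics/c1.png",a)
E
```

```text
(no output)
```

View pics/c1.png

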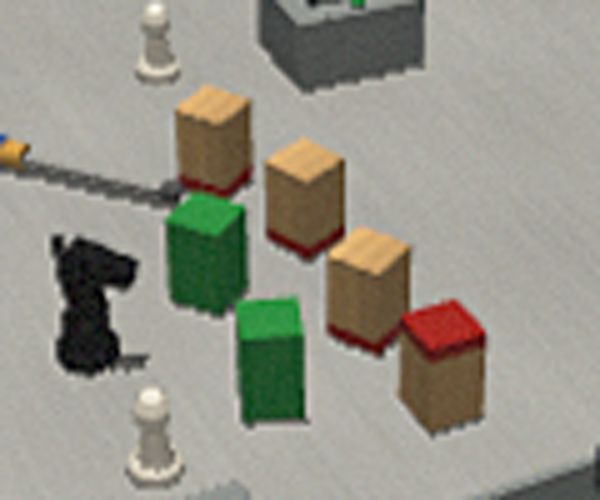

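The crop confirms the three bare-topped blanks are red-end-down. I'll flip each by tipping it over its bottom edge and then standing it back up in an arc while gripped near the red end. The red-up blank goes first.

```bash
cat >> h.py <<'E'
def pose():
    s=observe();m=R.from_quat(s["ee_rot"]).as_matrix();return np.array(s["tcp_pos"]),np.degrees(np.arctan2(m[1,1],m[0,1]))
def plan(wps,start=None,step=45):
    """wps: x,y,z,heading of tool y (deg),grip,(min rows). prints rows in tool axes"""
    p,h=start or pose();T=[];Y=[];G=[]
    for x,y,z,hd,g,*k in wps:
        q=np.array([x,y,z],float);D=q-p;dh=(hd-h+180)%360-180
        n=int(max(np.ceil(np.linalg.norm(D)/step),np.ceil(abs(dh)/9.5),k[0] if k else 1))
        for i in range(n):
            a=np.radians(h);ty=np.array([np.cos(a),np.sin(a)]);tx=np.array([-ty[1],ty[0]]);e=D/n
            T.append([round(float(v)/10,2)+0 for v in(e[:2]@tx,e[:2]@ty,-e[2])]);Y.append(round(-np.radians(dh/n),3)+0);G.append(g);h+=dh/n
        p=q
    for i in range(0,len(T),12): print("T",str(T[i:i+12]).replace(" ",""),"Y",str(Y[i:i+12]).replace(" ",""),"G",str(G[i:i+12]).replace(" ",""))
E
python3 - <<'E'
from h import *
plan([(586,-11,170,0,.75),(586,-11,170,0,.75)])
E
```

```text
T [[-3.34,-2.71,0.54],[-3.52,-2.47,0.54],[-3.69,-2.22,0.54],[-3.84,-1.95,0.54],[-3.96,-1.68,0.54],[-4.07,-1.39,0.54],[-4.16,-1.1,0.54],[-4.23,-0.81,0.54],[-4.27,-0.51,0.54],[-4.3,-0.2,0.54],[-4.3,0.1,0.54],[-4.29,0.4,0.54]] Y [np.float64(0.071),np.float64(0.071),np.float64(0.071),np.float64(0.071),np.float64(0.071),np.float64(0.071),np.float64(0.071),np.float64(0.071),np.float64(0.071),np.float64(0.071),np.float64(0.071),np.float64(0.071)] G [0.75,0.75,0.75,0.75,0.75,0.75,0.75,0.75,0.75,0.75,0.75,0.75]
T [[-4.25,0.7,0.54],[-4.19,1.0,0.54],[-4.11,1.29,0.54],[-4.0,1.58,0.54],[0.0,0.0,0.0]] Y [np.float64(0.071),np.float64(0.071),np.float64(0.071),np.float64(0.071),np.float64(0.0)] G [0.75,0.75,0.75,0.75,0.75]
```

Emit:
{"op": "send_rows", "data": {
  "translation": [
    [-3.34, -2.71, 0.54],
    [-3.52, -2.47, 0.54],
    [-3.69, -2.22, 0.54],
    [-3.84, -1.95, 0.54],
    [-3.96, -1.68, 0.54],
    [-4.07, -1.39, 0.54],
    [-4.16, -1.1, 0.54],
    [-4.23, -0.81, 0.54],
    [-4.27, -0.51, 0.54],
    [-4.3, -0.2, 0.54],
    [-4.3, 0.1, 0.54],
    [-4.29, 0.4, 0.54]
  ],
  "yaw": [0.071, 0.071, 0.071, 0.071, 0.071, 0.071, 0.071, 0.071, 0.071, 0.071, 0.071, 0.071],
  "grip": [0.75, 0.75, 0.75, 0.75, 0.75, 0.75, 0.75, 0.75, 0.75, 0.75, 0.75, 0.75],
  "force": 40
}}

```text
time_s: 2.45
tcp_pos: [511.1, 142.8, 191.7]
ee_rot: [0.604, 0.797, 0.0, 0.0]
contact_force: [1.8, -0.3, -0.0]
gripper_width: 64.4
grasp_force: 0.0
```

Emit:
{"op": "send_rows", "data": {
  "translation": [
    [-4.25, 0.7, 0.54],
    [-4.19, 1.0, 0.54],
    [-4.11, 1.29, 0.54],
    [-4.0, 1.58, 0.54],
    [0, 0, 0],
    [0, 0, 0]
  ],
  "yaw": [0.071, 0.071, 0.071, 0.071, 0, 0],
  "grip": [0.75, 0.75, 0.75, 0.75, 0.75, 0.75]
}}

```text
time_s: 3.2
tcp_pos: [583.7, -11.1, 169.8]
ee_rot: [0.709, 0.705, 0.0, -0.0]
contact_force: [0.7, 1.0, -0.1]
gripper_width: 64.0
grasp_force: 0.0
```

```bash
sed -i 's/round(-np.radians(dh\/n),3)/round(float(-np.radians(dh\/n)),3)/' h.py; python3 - <<'E'
from h import *
st();print(pose())
p=get_image("wrist");Rm,e=cam(p);print(e,np.round(Rm,2).tolist());cv2.imwrite("pics/w1.png",p["frame"])
for b in blanks(p,48,70): print(b)
for b in blanks(get_image("top"),48,66): print(b)
E
```

```text
{'time_s': 3.2, 'qpos': [-0.345, 0.426, 0.384, 1.863, -0.202, 0.89, 0.129], 'tcp_pos': [583.658, -11.14, 169.783], 'ee_rot': [0.709, 0.705, 0.0, -0.0], 'contact_force': [0.656, 1.038, -0.067], 'grasp_force': 0.0, 'gripper_width': 64.039}
(array([583.65837056, -11.14005934, 169.78264765]), np.float64(-0.35143516635327987))
[585.04038507  67.72871336 287.69793046] [[1.0, -0.01, -0.0], [-0.01, -0.95, -0.31], [0.0, 0.31, -0.95]]
{'px': array([285., 216.]), 'c': array([588. , -10.5]), 'sz': array([35.6, 35.4]), 'a': 88.9, 'z': 60.3, 'red': np.float64(0.99), 'n': 2564}
{'px': array([289., 315.]), 'c': array([591.2, -93.2]), 'sz': array([36.2, 37. ]), 'a': 28.3, 'z': 60.2, 'red': np.float64(0.0), 'n': 2221}
{'px': array([377., 223.]), 'c': array([ 603.8, -284.9]), 'sz': array([34. , 34.4]), 'a': 32.5, 'z': 60.9, 'red': np.float64(0.0), 'n': 254}
{'px': array([291., 229.]), 'c': array([589.3, -92.9]), 'sz': array([33.3, 34.6]), 'a': 28.1, 'z': 61.1, 'red': np.float64(0.0), 'n': 245}
{'px': array([338., 233.]), 'c': array([ 579.5, -198.3]), 'sz': array([33.3, 35.4]), 'a': 21.6, 'z': 61.5, 'red': np.float64(0.0), 'n': 250}
```

View pics/w1.png

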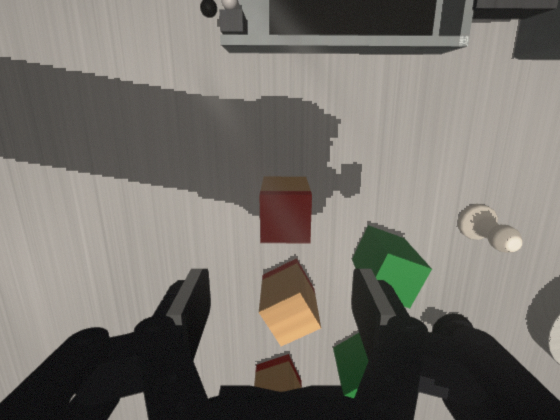

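The wrist view shows the red-top blank at (285,216), between the fingers' line, with neighbour A at (289,315). It measures (588,-10.5). I'll pick it and place it in the bay at about (626,139).

```bash
python3 - <<'E'
from h import *
plan([(588,-10.5,90,-.3,.75,2),(588,-10.5,51,-.3,.75,2),(588,-10.5,51,-.3,.3,4)])
plan([(588,-10.5,135,-.3,.3,3),(626,139,135,-.3,.3,4),(626,139,90,-.3,.3,1),(626,139,58,-.3,.3,2)],start=(np.array([588,-10.5,51]),-.3))
E
```

```text
T [[-0.02,0.22,4.0],[-0.02,0.22,4.0],[0.0,0.0,1.95],[0.0,0.0,1.95],[0.0,0.0,0.0],[0.0,0.0,0.0],[0.0,0.0,0.0],[0.0,0.0,0.0]] Y [0.0,0.0,0.0,0.0,0.0,0.0,0.0,0.0] G [0.75,0.75,0.75,0.75,0.3,0.3,0.3,0.3]
T [[0.0,0.0,-2.8],[0.0,0.0,-2.8],[0.0,0.0,-2.8],[3.74,0.93,0.0],[3.74,0.93,0.0],[3.74,0.93,0.0],[3.74,0.93,0.0],[0.0,0.0,4.5],[0.0,0.0,1.6],[0.0,0.0,1.6]] Y [0.0,0.0,0.0,0.0,0.0,0.0,0.0,0.0,0.0,0.0] G [0.3,0.3,0.3,0.3,0.3,0.3,0.3,0.3,0.3,0.3]
```

Emit:
{"op": "send_rows", "data": {
  "translation": [
    [0, 0.22, 4],
    [0, 0.22, 4],
    [0, 0, 1.95],
    [0, 0, 1.95],
    [0, 0, 0],
    [0, 0, 0],
    [0, 0, 0],
    [0, 0, 0]
  ],
  "yaw": [0, 0, 0, 0, 0, 0, 0, 0],
  "grip": [0.75, 0.75, 0.75, 0.75, 0.75, 0.3, 0.3, 0.3]
}}

```text
time_s: 4.3
tcp_pos: [589.2, -12.0, 52.1]
ee_rot: [0.71, 0.705, 0.001, 0.001]
contact_force: [-1.2, -0.3, 5.2]
gripper_width: 35.3
grasp_force: 41.0
```

Emit:
{"op": "send_rows", "data": {
  "translation": [
    [0, 0, -2.8],
    [0, 0, -2.8],
    [0, 0, -2.8],
    [3.74, 0.93, 0],
    [3.74, 0.93, 0],
    [3.74, 0.93, 0],
    [3.74, 0.93, 0],
    [0, 0, 2.5],
    [0, 0, 0],
    [0, 0, 0]
  ],
  "yaw": [0, 0, 0, 0, 0, 0, 0, 0, 0, 0],
  "grip": [0.3, 0.3, 0.3, 0.3, 0.3, 0.3, 0.3, 0.3, 0.3, 0.3]
}}

```text
time_s: 5.55
tcp_pos: [626.7, 136.4, 110.5]
ee_rot: [0.71, 0.704, 0.0, 0.0]
contact_force: [0.2, -0.0, -0.9]
gripper_width: 35.7
grasp_force: 40.4
```

```bash
python3 - <<'E'
from h import *
st();print(pose())
p=get_image("wrist");cv2.imwrite("pics/w2.png",p["frame"]);w=cloud(p)
z=w[...,2];m=(abs(z-40)<5)
v,u=np.where(m);print(len(v))
q=w[m]
# bay wall extents
for nm,i in(("x",0),("y",1)): print(nm,np.percentile(q[:,i],[0.5,5,50,95,99.5]).round(1))
m=(abs(z-6)<4)&(p["frame"].max(-1)<70);q=w[m];print("floor",len(q),np.percentile(q,[1,99],axis=0).round(1))
E
```

```text
{'time_s': 5.55, 'qpos': [-0.524, 0.581, 0.343, 1.765, -0.251, 0.838, -0.073], 'tcp_pos': [626.707, 136.43, 110.477], 'ee_rot': [0.71, 0.704, 0.0, 0.0], 'contact_force': [0.193, -0.009, -0.85], 'grasp_force': 40.403, 'gripper_width': 35.654}
(array([626.70665206, 136.43015275, 110.47712726]), np.float64(-0.4798733096419976))
15436
x [492.3 561.7 717.  763.2 764.1]
y [101.8 107.1 195.2 255.6 261. ]
floor 43737 [[579.7 115.    5.4]
 [696.1 268.6   8.6]]
```

View pics/w2.png

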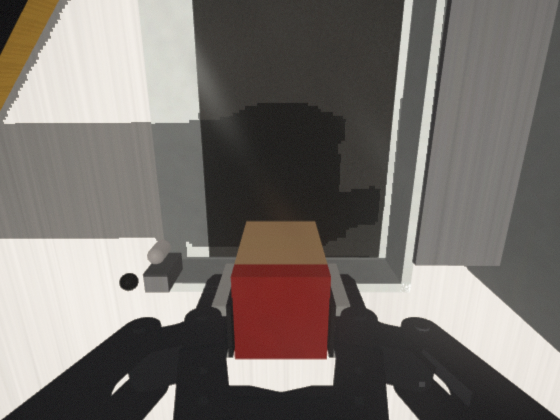

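The held blank (280,310) is upright and red-up, over the bay floor beside its -y wall. Now I'll lower and release it.

Emit:
{"op": "send_rows", "data": {
  "translation": [
    [0.25, 0, 2.5],
    [0, 0, 1.7],
    [0, 0, 1.0],
    [0, 0, 0],
    [0, 0, 0],
    [0, 0, 0],
    [0, 0, 0],
    [0, 0, -2],
    [0, 0, -4],
    [0, 0, -4]
  ],
  "yaw": [0, 0, 0, 0, 0, 0, 0, 0, 0, 0],
  "grip": [0.3, 0.3, 0.3, 0.3, 0.75, 0.75, 0.75, 0.75, 0.75, 0.75]
}}

```text
time_s: 6.85
tcp_pos: [626.7, 139.8, 160.3]
ee_rot: [0.71, 0.705, 0.0, 0.0]
contact_force: [0.4, 0.2, 0.4]
gripper_width: 64.1
grasp_force: 0.0
```

```bash
python3 - <<'E'
from h import *
st();print(pose())
for n in("wrist","top"):
    for b in blanks(get_image(n),48,72): print(n,b)
h=28.2-90
plan([(589,-93,150,h,.75),(590.5,-93,150,h,.75,2)])
E
```

```text
{'time_s': 6.85, 'qpos': [-0.546, 0.523, 0.366, 1.73, -0.225, 0.929, -0.097], 'tcp_pos': [626.707, 139.814, 160.299], 'ee_rot': [0.71, 0.705, 0.0, 0.0], 'contact_force': [0.443, 0.214, 0.387], 'grasp_force': 0.0, 'gripper_width': 64.081}
(array([626.70702154, 139.81415193, 160.29924957]), np.float64(-0.4137221251052583))
wrist {'px': array([27., 50.]), 'c': array([481.9, 242.7]), 'sz': array([78.4,  2.9]), 'a': 50.4, 'z': 65.0, 'red': np.float64(0.0), 'n': 1837}
wrist {'px': array([281., 221.]), 'c': array([627.9, 140.8]), 'sz': array([36.2, 36. ]), 'a': 89.7, 'z': 66.2, 'red': np.float64(0.95), 'n': 3151}
top {'px': array([186., 212.]), 'c': array([627.2, 140.8]), 'sz': array([35.5, 36.6]), 'a': 0.2, 'z': 66.9, 'red': np.float64(0.94), 'n': 291}
top {'px': array([377., 223.]), 'c': array([ 604. , -285.1]), 'sz': array([34. , 34.6]), 'a': 33.5, 'z': 61.1, 'red': np.float64(0.0), 'n': 257}
top {'px': array([291., 229.]), 'c': array([589.5, -93. ]), 'sz': array([33.8, 34.7]), 'a': 27.6, 'z': 60.8, 'red': np.float64(0.0), 'n': 244}
top {'px': array([338., 233.]), 'c': array([ 579.4, -198.3]), 'sz': array([33.3, 35.2]), 'a': 21.5, 'z': 61.0, 'red': np.float64(0.0), 'n': 249}
top {'px': array([156., 297.]), 'c': array([451.3, 208.6]), 'sz': array([137.7,   7.8]), 'a': 48.6, 'z': 65.2, 'red': np.float64(0.0), 'n': 100}
top {'px': array([436., 299.]), 'c': array([ 440.6, -401.1]), 'sz': array([36., 31.]), 'a': 78.6, 'z': 69.9, 'red': np.float64(1.0), 'n': 151}
T [[-3.33,-0.56,0.21],[-3.38,-0.05,0.21],[-3.35,0.47,0.21],[-3.24,0.98,0.21],[-3.05,1.46,0.21],[-2.79,1.91,0.21],[-2.47,2.31,0.21],[0.07,0.04,0.0],[0.07,0.04,0.0]] Y [0.153,0.153,0.153,0.153,0.153,0.153,0.153,0.0,0.0] G [0.75,0.75,0.75,0.75,0.75,0.75,0.75,0.75,0.75]
```

The first blank is in, standing at bay (1,-76) mm. For A I'll tip it by pushing near the top with closed fingers, along its own axis towards the robot.

```bash
python3 - <<'E'
from h import *
h=28.1-90;d=-np.array([np.cos(np.radians(28.1)),np.sin(np.radians(28.1))]);c=np.array([590.5,-93])
f=lambda s:tuple(c+d*s)
plan([(*f(-42),150,h,0),(*f(-42),82,h,0,2),(*f(-32),80,h,0,1)])
plan([(*f(10),80,h,0,6),(*f(24),80,h,0,2),(*f(-30),150,h,.75,2)],start=(np.array([*f(-32),80]),h))
E
```

```text
T [[-3.05,-0.01,0.21],[-3.01,0.45,0.21],[-2.91,0.91,0.21],[-2.74,1.34,0.21],[-2.5,1.74,0.21],[-2.2,2.11,0.21],[-1.86,2.42,0.21],[0.0,0.0,3.4],[0.0,0.0,3.4],[-1.0,0.0,0.2]] Y [0.153,0.153,0.153,0.153,0.153,0.153,0.153,0.0,0.0,0.0] G [0,0,0,0,0,0,0,0,0,0]
T [[-0.7,0.0,0.0],[-0.7,0.0,0.0],[-0.7,0.0,0.0],[-0.7,0.0,0.0],[-0.7,0.0,0.0],[-0.7,0.0,0.0],[-0.7,0.0,0.0],[-0.7,0.0,0.0],[2.7,0.0,-3.5],[2.7,0.0,-3.5]] Y [0.0,0.0,0.0,0.0,0.0,0.0,0.0,0.0,0.0,0.0] G [0,0,0,0,0,0,0,0,0.75,0.75]
```

Emit:
{"op": "send_rows", "data": {
  "translation": [
    [-3.05, 0, 0.21],
    [-3.01, 0.45, 0.21],
    [-2.91, 0.91, 0.21],
    [-2.74, 1.34, 0.21],
    [-2.5, 1.74, 0.21],
    [-2.2, 2.11, 0.21],
    [-1.86, 2.42, 0.21],
    [0, 0, 0],
    [0, 0, 3.4],
    [0, 0, 3.4],
    [-0.5, 0, 0.2],
    [-0.5, 0, 0]
  ],
  "yaw": [0.153, 0.153, 0.153, 0.153, 0.153, 0.153, 0.153, 0, 0, 0, 0, 0],
  "grip": [0, 0, 0, 0, 0, 0, 0, 0, 0, 0, 0, 0]
}}

```text
time_s: 8.45
tcp_pos: [616.0, -78.0, 74.2]
ee_rot: [0.97, 0.244, 0.001, 0.0]
contact_force: [-0.9, 0.6, 0.4]
gripper_width: -0.2
grasp_force: 0.0
```

Emit:
{"op": "send_rows", "data": {
  "translation": [
    [-0.7, 0, 0],
    [-0.7, 0, 0],
    [-0.7, 0, 0],
    [-0.7, 0, 0],
    [-0.7, 0, 0],
    [-0.7, 0, 0],
    [-0.7, 0, 0],
    [-0.7, 0, 0],
    [0, 0, 0],
    [2.7, 0, -3.5],
    [2.7, 0, -3.5],
    [0, 0, 0]
  ],
  "yaw": [0, 0, 0, 0, 0, 0, 0, 0, 0, 0, 0, 0],
  "grip": [0, 0, 0, 0, 0, 0, 0, 0, 0, 0.75, 0.75, 0.75]
}}

```text
time_s: 9.95
tcp_pos: [617.7, -77.7, 145.9]
ee_rot: [0.969, 0.246, 0.003, 0.001]
contact_force: [0.1, 0.3, 0.2]
gripper_width: 54.4
grasp_force: 0.0
```

```bash
python3 - <<'E'
from h import *
st();print(pose())
p=get_image("wrist");cv2.imwrite("pics/w3.png",p["frame"])
for b in blanks(p,20,72): print(b)
for b in blanks(get_image("top"),20,72): print('t',b)
E
```

```text
{'time_s': 9.95, 'qpos': [-0.404, 0.563, 0.649, 1.805, -0.423, 0.909, -0.64], 'tcp_pos': [617.651, -77.691, 145.901], 'ee_rot': [0.969, 0.246, 0.003, 0.001], 'contact_force': [0.109, 0.253, 0.193], 'grasp_force': 0.0, 'gripper_width': 54.378}
(array([617.65115062, -77.69106184, 145.90068817]), np.float64(-61.55586814155129))
{'px': array([ 9., 55.]), 'c': array([630.2, 123.2]), 'sz': array([38.2, 13.8]), 'a': 18.4, 'z': 27.9, 'red': np.float64(0.0), 'n': 1082}
{'px': array([281., 314.]), 'c': array([ 547.1, -117.5]), 'sz': array([61.1, 35.4]), 'a': 28.7, 'z': 36.0, 'red': np.float64(0.28), 'n': 3468}
{'px': array([410., 314.]), 'c': array([ 600. , -198.5]), 'sz': array([ 2.3, 22. ]), 'a': 20.0, 'z': 38.4, 'red': np.float64(0.0), 'n': 645}
{'px': array([515., 348.]), 'c': array([ 611.4, -281.8]), 'sz': array([21.9, 35.9]), 'a': 33.0, 'z': 52.8, 'red': np.float64(0.0), 'n': 2675}
t {'px': array([401., 114.]), 'c': array([ 867.9, -359. ]), 'sz': array([50.8, 67.6]), 'a': 89.1, 'z': 31.0, 'red': np.float64(0.0), 'n': 612}
t {'px': array([518., 138.]), 'c': array([ 801.6, -623.1]), 'sz': 
[... 382 characters left out ...]
38., 234.]), 'c': array([ 579.6, -198.5]), 'sz': array([33.4, 35.3]), 'a': 21.6, 'z': 60.8, 'red': np.float64(0.0), 'n': 275}
t {'px': array([301., 250.]), 'c': array([ 546. , -116.1]), 'sz': array([58.8, 34.7]), 'a': 27.1, 'z': 37.4, 'red': np.float64(0.12), 'n': 396}
t {'px': array([130., 272.]), 'c': array([488. , 251.9]), 'sz': array([189.8,   1.5]), 'a': 50.3, 'z': 56.3, 'red': np.float64(0.0), 'n': 246}
t {'px': array([436., 298.]), 'c': array([ 444.2, -400.4]), 'sz': array([31.1, 35.4]), 'a': 83.6, 'z': 70.5, 'red': np.float64(1.0), 'n': 171}
t {'px': array([528., 338.]), 'c': array([ 352.6, -599.3]), 'sz': array([  4. , 134.8]), 'a': 89.8, 'z': 45.4, 'red': np.float64(0.0), 'n': 759}
```

View pics/w3.png

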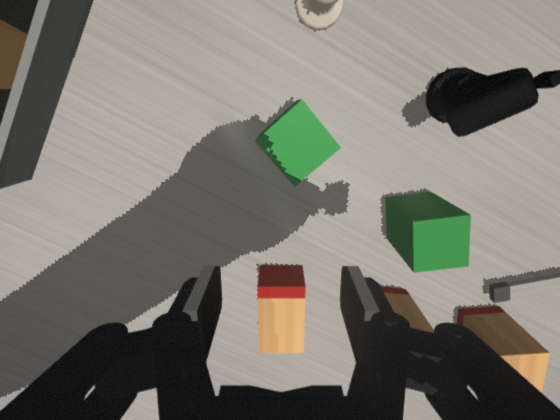

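A toppled cleanly. It lies at (547,-117) with its red end (281,282) away from the robot, and the neighbours are untouched. I'll grip near the red end at the lightest force and see whether it pivots when lifted.

```bash
python3 - <<'E'
from h import *
h=28.6-90
plan([(560.3,-110,100,h,.75,3),(560.3,-110,27,h,.75,3),(560.3,-110,27,h,.3,4),(560.3,-110,57,h,.3,2)])
E
```

```text
T [[-2.05,0.07,1.43],[-2.05,0.07,1.43],[-2.05,0.06,1.43],[0.0,0.0,2.43],[0.0,0.0,2.43],[0.0,0.0,2.43],[0.0,0.0,0.0],[0.0,0.0,0.0],[0.0,0.0,0.0],[0.0,0.0,0.0],[0.0,0.0,-1.5],[0.0,0.0,-1.5]] Y [-0.002,-0.002,-0.002,0.0,0.0,0.0,0.0,0.0,0.0,0.0,0.0,0.0] G [0.75,0.75,0.75,0.75,0.75,0.75,0.3,0.3,0.3,0.3,0.3,0.3]
```

Emit:
{"op": "send_rows", "data": {
  "translation": [
    [-2.05, 0.06, 1.43],
    [-2.05, 0.06, 1.43],
    [-2.05, 0.06, 1.43],
    [0, 0, 2.43],
    [0, 0, 2.43],
    [0, 0, 2.43],
    [0, 0, 0],
    [0, 0, 0],
    [0, 0, 0],
    [0, 0, 0],
    [0, 0, 0]
  ],
  "yaw": [0, 0, 0, 0, 0, 0, 0, 0, 0, 0, 0],
  "grip": [0.75, 0.75, 0.75, 0.75, 0.75, 0.75, 0.75, 0.3, 0.3, 0.3, 0.3],
  "force": 20
}}

```text
time_s: 11.42
tcp_pos: [560.9, -110.0, 28.1]
ee_rot: [0.97, 0.244, 0.001, 0.0]
contact_force: [-1.1, 0.4, 5.2]
gripper_width: 36.1
grasp_force: 21.0
```

Emit:
{"op": "send_rows", "data": {
  "translation": [
    [-0.43, 0, -0.75],
    [-0.56, 0, -0.66],
    [-0.66, 0, -0.56],
    [-0.75, 0, -0.43],
    [0, 0, 0]
  ],
  "yaw": [0, 0, 0, 0, 0],
  "grip": [0.3, 0.3, 0.3, 0.3, 0.3]
}}

```text
time_s: 12.05
tcp_pos: [538.8, -121.7, 51.8]
ee_rot: [0.97, 0.243, 0.0, -0.0]
contact_force: [1.3, -0.4, -0.6]
gripper_width: 35.7
grasp_force: 20.4
```

```bash
python3 - <<'E'
from h import *
st();print(pose())
p=get_image("wrist");q=get_image("scene")
cv2.imwrite("pics/w4.png",np.hstack([cv2.resize(p["frame"][170:420,150:450],(420,350)),cv2.resize(q["frame"][150:250,210:330],(378,350)[:1]+(350,))]))
E
```

```text
{'time_s': 12.05, 'qpos': [-0.278, 0.599, 0.566, 2.019, -0.512, 0.665, -0.458], 'tcp_pos': [538.785, -121.737, 51.759], 'ee_rot': [0.97, 0.243, 0.0, -0.0], 'contact_force': [1.307, -0.364, -0.597], 'grasp_force': 20.352, 'gripper_width': 35.696}
(array([ 538.78483642, -121.73745584,   51.75905682]), np.float64(-61.83314488012801))
```

View pics/w4.png

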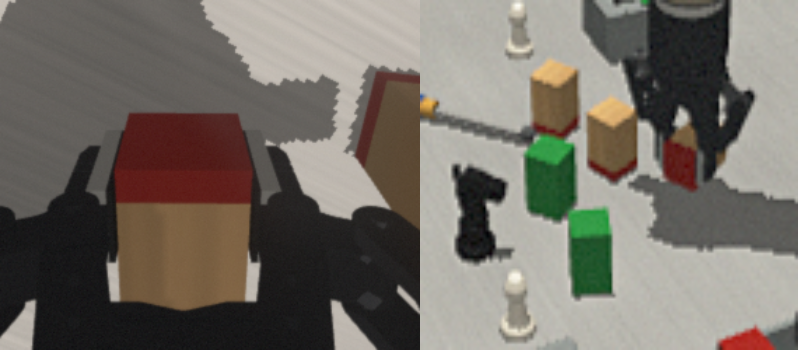

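The blank was lifted level without rotating, so grip friction holds it. Instead I'll pivot it on the top inner edge of the bay's back wall: bare end face against the edge, low on the face, then an arc over it.

```bash
python3 - <<'E'
from h import *
plan([(538.8,-121.7,140,-61.8,.3,2),(630,235,140,90,.3,16)])
w=np.load("top0.npz")["w"]
for r in range(165,260,3): print(r,w[r,140].round(0)[[0,2]],w[r,165].round(0)[[0,2]],end=" | ")
E
```

```text
T [[-0.04,0.01,-4.43],[-0.04,0.01,-4.43],[1.56,-1.7,0.0],[1.81,-1.42,0.0],[2.02,-1.1,0.0],[2.18,-0.75,0.0],[2.27,-0.38,0.0],[2.3,0.0,0.0],[2.27,0.38,0.0],[2.18,0.75,0.0],[2.02,1.1,0.0],[1.82,1.41,0.0]] Y [0.0,0.0,-0.166,-0.166,-0.166,-0.166,-0.166,-0.166,-0.166,-0.166,-0.166,-0.166] G [0.3,0.3,0.3,0.3,0.3,0.3,0.3,0.3,0.3,0.3,0.3,0.3]
T [[1.56,1.69,0.0],[1.26,1.93,0.0],[0.92,2.11,0.0],[0.56,2.23,0.0],[0.19,2.29,0.0],[-0.19,2.29,0.0]] Y [-0.166,-0.166,-0.166,-0.166,-0.166,-0.166] G [0.3,0.3,0.3,0.3,0.3,0.3]
165 [739.  49.] [740.  46.] | 168 [733.  44.] [733.  45.] | 171 [725.  48.] [725.  46.] | 174 [718.  46.] [718.  48.] | 177 [711.  49.] [711.  47.] | 180 [706.  40.] [705.  41.] | 183 [703.  20.] [702.  22.] | 186 [698.   9.] [698.  10.] | 189 [691.  10.] [691.   8.] | 192 [nan nan] [683.   9.] | 195 [676.   9.] [676.  12.] | 198 [669.   9.] [669.  10.] | 201 [662.   6.] [662.  10.] | 204 [655.   9.] [655.   7.] | 207 [647.  10.] [648.   5.] | 210 [641.   8.] [640.   7.] | 213 [634.   6.] [633.   6.] | 216 [626.   7.] [626.   8.] | 219 [620.   5.] [619.   8.] | 222 [612.   9.] [612.   9.] | 225 [605.   8.] [605.   9.] | 228 [598.   6.] [597.  11.] | 231 [591.   8.] [591.   5.] | 234 [584.  10.] [584.   5.] | 237 [577.   8.] [577.   6.] | 240 [570.   7.] [570.   7.] | 243 [563.   6.] [563.   7.] | 246 [555.  11.] [556.   5.] | 249 [549.   6.] [549.   7.] | 252 [542.   2.] [542.   3.] | 255 [535.   2.] [535.   3.] | 258 [528.  -1.] [528.   4.] |
```

Emit:
{"op": "send_rows", "data": {
  "translation": [
    [0, 0, -4.43],
    [0, 0, -4.43],
    [1.56, -1.7, 0],
    [1.81, -1.42, 0],
    [2.02, -1.1, 0],
    [2.18, -0.75, 0],
    [2.27, -0.38, 0],
    [2.3, 0, 0],
    [2.27, 0.38, 0],
    [2.18, 0.75, 0],
    [2.02, 1.1, 0],
    [1.82, 1.41, 0]
  ],
  "yaw": [0, 0, -0.166, -0.166, -0.166, -0.166, -0.166, -0.166, -0.166, -0.166, -0.166, -0.166],
  "grip": [0.3, 0.3, 0.3, 0.3, 0.3, 0.3, 0.3, 0.3, 0.3, 0.3, 0.3, 0.3]
}}

```text
time_s: 13.65
tcp_pos: [595.9, 102.9, 139.6]
ee_rot: [0.472, 0.882, -0.0, -0.0]
contact_force: [0.6, 0.5, -0.1]
gripper_width: 36.0
grasp_force: 20.5
```

Emit:
{"op": "send_rows", "data": {
  "translation": [
    [1.56, 1.69, 0],
    [1.26, 1.93, 0],
    [0.92, 2.11, 0],
    [0.56, 2.23, 0],
    [0.19, 2.29, 0],
    [-0.19, 2.29, 0],
    [0, 0, 0],
    [0, 0, 0]
  ],
  "yaw": [-0.166, -0.166, -0.166, -0.166, -0.166, -0.166, 0, 0],
  "grip": [0.3, 0.3, 0.3, 0.3, 0.3, 0.3, 0.3, 0.3]
}}

```text
time_s: 14.65
tcp_pos: [628.9, 234.5, 139.5]
ee_rot: [-0.002, 1.0, -0.001, -0.0]
contact_force: [-0.4, -1.8, -0.7]
gripper_width: 35.8
grasp_force: 20.5
```

```bash
python3 - <<'E'
from h import *
st();print(pose())
p=get_image("scene");cv2.imwrite("pics/s2.png",cv2.resize(p["frame"][150:370,180:420],(600,550)))
w=cloud(p);m=(w[...,2]>25)&(w[...,2]<75)&(w[...,1]>260)&(w[...,1]<290)&(w[...,0]>640)&(w[...,0]<790)
q=w[m]
for x in range(640,790,4):
    s=q[(q[:,0]>=x)&(q[:,0]<x+4)]
    if len(s): print(x,len(s),s[:,2].min().round(),np.median(s[:,2]).round(1),s[:,2].max().round(),end=" | ")
E
```

```text
{'time_s': 14.65, 'qpos': [-0.393, 0.572, -0.039, 1.651, 0.028, 0.921, 1.132], 'tcp_pos': [628.94, 234.545, 139.49], 'ee_rot': [-0.002, 1.0, -0.001, -0.0], 'contact_force': [-0.399, -1.752, -0.696], 'grasp_force': 20.486, 'gripper_width': 35.753}
(array([628.93953265, 234.54505442, 139.48984218]), np.float64(90.22513096995881))
704 11 39.0 40.3 41.0 | 708 10 44.0 44.5 45.0 | 712 22 42.0 44.9 47.0 | 716 15 43.0 45.0 48.0 | 720 21 42.0 45.1 47.0 | 724 20 43.0 44.7 47.0 | 728 17 42.0 45.7 47.0 | 732 20 42.0 45.1 47.0 | 736 19 42.0 45.6 47.0 | 740 10 42.0 45.2 47.0 |
```

View pics/s2.png

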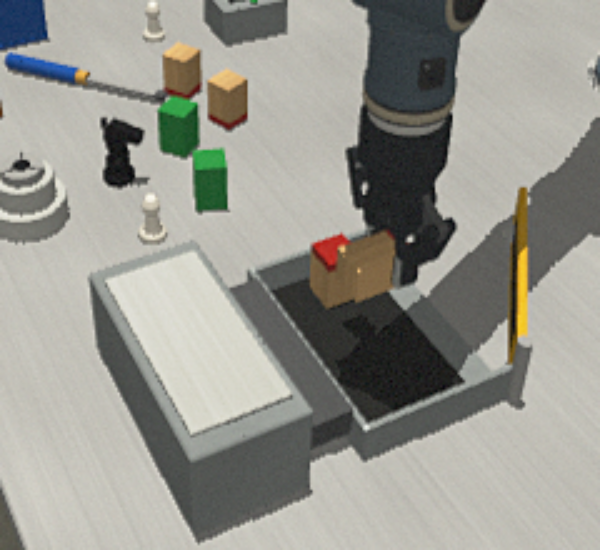

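The held blank at (365,265) is level with its bare end towards the back wall. There is a shelf about 4 mm above the wall's top, right behind it. I'll descend and make contact with the edge.

Emit:
{"op": "send_rows", "data": {
  "translation": [
    [-1.0, 0, 3.5],
    [-1.1, 0, 3.1],
    [0, 0, 0.95],
    [-0.4, 0, 0],
    [-0.3, 0, 0],
    [-0.2, 0, 0],
    [0, 0, 0]
  ],
  "yaw": [0, 0, 0, 0, 0, 0, 0],
  "grip": [0.3, 0.3, 0.3, 0.3, 0.3, 0.3, 0.3]
}}

```text
time_s: 15.58
tcp_pos: [656.1, 236.4, 65.0]
ee_rot: [-0.004, 1.0, -0.0, -0.003]
contact_force: [-7.7, -1.4, 1.6]
gripper_width: 35.4
grasp_force: 20.8
```

```bash
python3 - <<'E'
import numpy as np
Q1=np.array([702,40.]);Q2=np.array([708,44.]);r=np.array([-45,18.])
def rot(v,f): f=np.radians(-f);return np.array([v[0]*np.cos(f)-v[1]*np.sin(f),v[0]*np.sin(f)+v[1]*np.cos(f)])
P=[]
for f in range(0,57,8): P.append(Q1+rot(r,f))
r2=P[-1]-Q2
for f in (8,16,24,34): P.append(Q2+rot(r2,f))
P=np.array(P);print(P.round(1).tolist());d=np.diff(P,axis=0)/10
print([[round(-a,2),0,round(-b,2)] for a,b in d])
E
```

```text
[[657.0, 58.0], [659.9, 64.1], [663.7, 69.7], [668.2, 74.7], [673.4, 79.1], [679.1, 82.7], [685.3, 85.5], [691.8, 87.4], [698.0, 89.2], [704.3, 90.2], [710.8, 90.2], [718.8, 89.0]]
[[np.float64(-0.29), 0, np.float64(-0.61)], [np.float64(-0.38), 0, np.float64(-0.56)], [np.float64(-0.45), 0, np.float64(-0.5)], [np.float64(-0.52), 0, np.float64(-0.44)], [np.float64(-0.57), 0, np.float64(-0.36)], [np.float64(-0.62), 0, np.float64(-0.28)], [np.float64(-0.65), 0, np.float64(-0.19)], [np.float64(-0.62), 0, np.float64(-0.18)], [np.float64(-0.64), 0, np.float64(-0.1)], [np.float64(-0.65), 0, np.float64(-0.01)], [np.float64(-0.8), 0, np.float64(0.12)]]
```

Emit:
{"op": "send_rows", "data": {
  "translation": [
    [-0.35, 0, -0.55],
    [-0.42, 0, -0.5],
    [-0.45, 0, -0.5],
    [-0.52, 0, -0.44],
    [-0.57, 0, -0.36]
  ],
  "yaw": [0, 0, 0, 0, 0],
  "grip": [0.3, 0.3, 0.3, 0.3, 0.3]
}}

```text
time_s: 16.2
tcp_pos: [683.0, 236.7, 89.4]
ee_rot: [-0.004, 1.0, 0.0, 0.001]
contact_force: [0.1, 0.1, -0.3]
gripper_width: 35.9
grasp_force: 20.6
```

```bash
cat >> h.py <<'E'
def tilt(p):
    "normals of planes on the held blank (wrist view)"
    w=cloud(p);f=p["frame"];hsv=cv2.cvtColor(f,cv2.COLOR_BGR2HSV);H,S,V=cv2.split(hsv)
    t,_=pose();m=(S>90)&(V>25)&((H<28)|(H>170))&(np.linalg.norm(w-(t-[0,0,6]),axis=-1)<70)
    from scipy.ndimage import gaussian_filter
    q=w[m];red=((H[m]<6)|(H[m]>172))
    for nm,a in(("wood",q[~red]),("red",q[red])):
        if len(a)<80: continue
        for _ in range(2):
            best=None
            if len(a)<80: break
            rng=np.random.default_rng(0)
            for k in range(200):
                s=a[rng.choice(len(a),3)];n=np.cross(s[1]-s[0],s[2]-s[0]);l=np.linalg.norm(n)
                if l<100: continue
                n/=l;i=abs((a-s[0])@n)<1.2
                if best is None or i.sum()>best.sum(): best=i
            c=a[best].mean(0);n=np.linalg.svd(a[best]-c,full_matrices=False)[2][2];n*=np.sign(n[2])
            print(nm,best.sum(),"n",n.round(2),"c-tcp",(c-t).round(1),"ext",np.ptp(a[best],axis=0).round(0));a=a[~best]
E
python3 - <<'E'
from h import *
st()
p=get_image("wrist");tilt(p)
E
```

```text
{'time_s': 16.2, 'qpos': [-0.369, 0.699, -0.035, 1.545, 0.029, 0.895, 1.164], 'tcp_pos': [683.017, 236.748, 89.378], 'ee_rot': [-0.004, 1.0, 0.0, 0.001], 'contact_force': [0.115, 0.069, -0.32], 'grasp_force': 20.552, 'gripper_width': 35.9}
wood 4271 n [0.46 0.   0.89] c-tcp [16.1 -0.2 -2.2] ext [46. 36. 26.]
red 7173 n [-0.88 -0.01  0.47] c-tcp [-19.2  -0.5  -1.6] ext [19. 37. 34.]
red 1124 n [0.48 0.   0.88] c-tcp [-7.1 -0.2 10. ] ext [11. 36.  7.]
```

It works: the blank rotated about 28° with the red end rising, then slipped off the lip. I'll re-seat against the shelf edge with more preload and continue the arc.

```bash
cat >> h.py <<'E'
def arc(phi,Q=(708,44),t=4,pre=3.5,L=45,B=22,end=96,step=8,back=8):
    """rows for pivoting held blank at tilt phi (deg) about edge Q. world x = -tool x. returns rows from the present pose"""
    Q=np.array(Q,float);out=[]
    def ax(f,t,pr):
        c,s=np.cos(np.radians(f)),np.sin(np.radians(f))
        n=np.array([c,-s]);u=np.array([s,c])   # outward normal of bare face, up along it
        return Q-n*(L-pr)+u*(B-t)
    p,_=pose();cur=np.array([p[0],p[2]-6])
    F=list(np.arange(phi,end,step))+[end]
    P=[cur,ax(phi,t,-back),ax(phi,t,0)]+[ax(f,t,pre) for f in F]
    P=np.array(P);d=np.diff(P,axis=0)/10
    print(P.round(1).tolist());print([[round(float(-a),2),0,round(float(-b),2)] for a,b in d])
E
python3 -c "
from h import *
arc(28)"
```

```text
[[684.9, 84.3], [669.7, 84.8], [676.7, 81.0], [679.8, 79.4], [685.0, 83.0], [690.7, 85.8], [696.6, 87.8], [702.8, 88.9], [709.1, 89.2], [715.4, 88.6], [721.6, 87.2], [727.4, 84.8], [730.2, 83.4]]
[[1.53, 0, -0.05], [-0.71, 0, 0.38], [-0.31, 0, 0.16], [-0.52, 0, -0.36], [-0.56, 0, -0.28], [-0.6, 0, -0.2], [-0.62, 0, -0.12], [-0.63, 0, -0.03], [-0.63, 0, 0.06], [-0.61, 0, 0.15], [-0.59, 0, 0.23], [-0.28, 0, 0.15]]
```

Emit:
{"op": "send_rows", "data": {
  "translation": [
    [1.5, 0, 0],
    [-0.35, 0, 0.19],
    [-0.36, 0, 0.19],
    [-0.31, 0, 0.16],
    [0, 0, 0],
    [-0.52, 0, -0.36],
    [-0.56, 0, -0.28],
    [-0.6, 0, -0.2]
  ],
  "yaw": [0, 0, 0, 0, 0, 0, 0, 0],
  "grip": [0.3, 0.3, 0.3, 0.3, 0.3, 0.3, 0.3, 0.3]
}}

```text
time_s: 17.25
tcp_pos: [692.4, 236.6, 90.1]
ee_rot: [-0.004, 1.0, -0.0, -0.003]
contact_force: [-4.8, -0.3, 1.0]
gripper_width: 35.8
grasp_force: 21.1
```

```bash
python3 - <<'E'
from h import *
st()
tilt(get_image("wrist"))
E
```

```text
{'time_s': 17.25, 'qpos': [-0.364, 0.714, -0.035, 1.514, 0.027, 0.92, 1.171], 'tcp_pos': [692.376, 236.571, 90.078], 'ee_rot': [-0.004, 1.0, -0.0, -0.003], 'contact_force': [-4.773, -0.324, 0.996], 'grasp_force': 21.102, 'gripper_width': 35.781}
wood 1479 n [0.71 0.01 0.71] c-tcp [13.  -0.1 -5.4] ext [38. 36. 38.]
red 8804 n [-0.71 -0.01  0.71] c-tcp [-20.3  -0.5   4.2] ext [27. 36. 27.]
red 441 n [0.65 0.   0.76] c-tcp [-5.4 -0.6 12.8] ext [10. 37.  9.]
```

It is at 45° and still in contact, so I'll carry on.

Emit:
{"op": "send_rows", "data": {
  "translation": [
    [-0.62, 0, -0.12],
    [-0.63, 0, -0.03],
    [-0.63, 0, 0.0],
    [-0.63, 0, 0.06],
    [-0.61, 0, 0.15]
  ],
  "yaw": [0, 0, 0, 0, 0],
  "grip": [0.3, 0.3, 0.3, 0.3, 0.3]
}}

```text
time_s: 17.92
tcp_pos: [726.3, 236.5, 90.4]
ee_rot: [-0.003, 1.0, 0.0, 0.0]
contact_force: [-0.2, -0.7, -0.3]
gripper_width: 35.4
grasp_force: 21.1
```

```bash
python3 - <<'E'
from h import *
st()
tilt(get_image("wrist"))
E
```

```text
{'time_s': 17.925, 'qpos': [-0.351, 0.758, -0.031, 1.426, 0.027, 0.957, 1.189], 'tcp_pos': [726.297, 236.475, 90.356], 'ee_rot': [-0.003, 1.0, 0.0, 0.0], 'contact_force': [-0.164, -0.657, -0.285], 'grasp_force': 21.094, 'gripper_width': 35.437}
red 9526 n [-0.58 -0.    0.81] c-tcp [-19.8  -0.5   8.2] ext [30. 37. 23.]
red 396 n [-0.59  0.    0.81] c-tcp [-21.4   2.2   8.6] ext [29. 35. 21.]
```

```bash
python3 -c "
from h import *
arc(54,t=7,pre=4.5)"
```

```text
[[726.8, 84.0], [689.0, 95.7], [693.7, 89.2], [696.3, 85.6], [702.2, 86.8], [708.2, 87.2], [714.3, 86.7], [720.1, 85.4], [725.8, 83.4], [727.2, 82.7]]
[[3.78, 0, -1.17], [-0.47, 0, 0.65], [-0.26, 0, 0.36], [-0.59, 0, -0.12], [-0.6, 0, -0.04], [-0.6, 0, 0.05], [-0.59, 0, 0.13], [-0.57, 0, 0.21], [-0.14, 0, 0.06]]
```

Emit:
{"op": "send_rows", "data": {
  "translation": [
    [0, 0, -2.0],
    [3.78, 0, 0],
    [0, 0, 0.83],
    [-0.47, 0, 0.65],
    [-0.26, 0, 0.36],
    [0, 0, 0],
    [-0.59, 0, -0.12],
    [-0.6, 0, -0.04],
    [-0.6, 0, 0.05]
  ],
  "yaw": [0, 0, 0, 0, 0, 0, 0, 0, 0],
  "grip": [0.3, 0.3, 0.3, 0.3, 0.3, 0.3, 0.3, 0.3, 0.3]
}}

```text
time_s: 19.1
tcp_pos: [713.5, 236.6, 93.4]
ee_rot: [-0.004, 1.0, 0.0, 0.0]
contact_force: [0.6, -0.2, -0.4]
gripper_width: 35.7
grasp_force: 21.0
```

```bash
python3 - <<'E'
from h import *
st()
tilt(get_image("wrist"))
E
```

```text
{'time_s': 19.1, 'qpos': [-0.356, 0.737, -0.033, 1.459, 0.027, 0.945, 1.182], 'tcp_pos': [713.548, 236.569, 93.378], 'ee_rot': [-0.004, 1.0, 0.0, 0.0], 'contact_force': [0.6, -0.22, -0.432], 'grasp_force': 21.041, 'gripper_width': 35.747}
red 9478 n [-0.58 -0.    0.81] c-tcp [-19.9  -0.4   8.1] ext [30. 37. 23.]
red 428 n [-0.57 -0.    0.82] c-tcp [-21.2   0.6   5.5] ext [30. 37. 21.]
```

The blank has slid inside the grip: the axis is now 37 mm from the bare end, and its lower corner is right under the axis. Pressing down on the shelf and dragging towards the housing should finish the turn.

Emit:
{"op": "send_rows", "data": {
  "translation": [
    [0.4, 0, -0.2],
    [0, 0, 0.4],
    [0, 0, 0.3],
    [-0.57, 0, 0.04],
    [-0.56, 0, 0.1],
    [-0.55, 0, 0.17],
    [-0.52, 0, 0.24],
    [-0.48, 0, 0.3]
  ],
  "yaw": [0, 0, 0, 0, 0, 0, 0, 0],
  "grip": [0.3, 0.3, 0.3, 0.3, 0.3, 0.3, 0.3, 0.3]
}}

```text
time_s: 20.15
tcp_pos: [735.2, 237.2, 81.0]
ee_rot: [-0.004, 1.0, 0.0, -0.0]
contact_force: [-2.9, -0.0, 6.1]
gripper_width: 35.8
grasp_force: 22.9
```

```bash
python3 - <<'E'
from h import *
st()
tilt(get_image("wrist"))
E
```

```text
{'time_s': 20.15, 'qpos': [-0.348, 0.782, -0.031, 1.403, 0.026, 0.958, 1.193], 'tcp_pos': [735.168, 237.178, 80.978], 'ee_rot': [-0.004, 1.0, 0.0, -0.0], 'contact_force': [-2.892, -0.04, 6.126], 'grasp_force': 22.948, 'gripper_width': 35.802}
wood 2707 n [1.   0.01 0.09] c-tcp [-29.6  -0.5  -9.6] ext [ 6. 36. 48.]
red 10754 n [-0.09 -0.    1.  ] c-tcp [-15.3  -0.5  20.9] ext [37. 36.  6.]
red 924 n [1.   0.01 0.08] c-tcp [-31.8  -0.5  14.1] ext [ 2. 36. 13.]
```

It is at 85° with the red end up. I'll let it settle on the shelf, regrip it centred, and carry it to the bay.

Emit:
{"op": "send_rows", "data": {
  "translation": [
    [-0.2, 0, 0.1],
    [0, 0, 0],
    [0, 0, 0],
    [0, 0, 0],
    [0.8, 0, -0.5],
    [0.7, 0, -0.6],
    [0, 0, 0],
    [0, 0, 0],
    [0, 0, 0]
  ],
  "yaw": [0, 0, 0, 0, 0, 0, 0, 0, 0],
  "grip": [0.3, 0.75, 0.75, 0.75, 0.75, 0.75, 0.75, 0.75, 0.75]
}}

```text
time_s: 21.32
tcp_pos: [722.7, 236.5, 89.5]
ee_rot: [-0.004, 1.0, -0.0, -0.0]
contact_force: [0.3, -0.2, 0.7]
gripper_width: 64.4
grasp_force: 0.0
```

```bash
python3 - <<'E'
from h import *
st();p=get_image("wrist")
tilt(p)
for b in blanks(get_image("top"),20,115): print('t',b)
for b in blanks(p,90,115): print('w',b)
E
```

```text
{'time_s': 21.325, 'qpos': [-0.352, 0.754, -0.032, 1.435, 0.027, 0.952, 1.187], 'tcp_pos': [722.659, 236.531, 89.468], 'ee_rot': [-0.004, 1.0, -0.0, -0.0], 'contact_force': [0.3, -0.151, 0.745], 'grasp_force': 0.0, 'gripper_width': 64.363}
wood 286 n [0.99 0.13 0.05] c-tcp [ -9.4  -0.9 -41.2] ext [ 5. 35.  7.]
red 4752 n [-0.  0.  1.] c-tcp [  7.5   1.1 -29. ] ext [40. 40.  3.]
red 534 n [-0.99 -0.13  0.  ] c-tcp [ -9.4  -1.2 -34.3] ext [ 6. 36. 13.]
t {'px': array([401., 114.]), 'c': array([ 868.2, -358.8]), 'sz': array([66.2, 50.2]), 'a': 0.1, 'z': 30.9, 'red': np.float64(0.0), 'n': 609}
t {'px': array([518., 138.]), 'c': array([ 801.4, -622.5]), 'sz': array([193.8, 130.2]), 'a': 89.5, 'z': 40.9, 'red': np.float64(0.01), 'n': 4404}
t {'px': array([144., 173.]), 'c': array([717.7, 236.4]), 'sz': array([36.4, 15.8]), 'a': 85.5, 'z': 61.1, 'red': np.float64(0.94), 'n': 118}
t {'px': array([187., 213.]), 'c': array([627.2, 140.7]), 'sz': array([35.9, 36.4]), 'a': 0.3, 'z': 66.4, 'red': np.float64(0.77), 'n': 375}
t {'px': array([376., 223.]), 'c': array([ 603.8, -285.3]), 'sz': array([34. , 34.8]), 'a': 31.9, 'z': 60.7, 'red': np.float64(0.0), 'n': 296}
t {'px': array([338., 234.]), 'c': array([ 579.5, -198.6]), 'sz': array([33.4, 35. ]), 'a': 21.5, 'z': 60.9, 'red': np.float64(0.0), 'n': 274}
t {'px': array([143., 287.]), 'c': array([464.2, 228.6]), 'sz': array([184.9,   9.5]), 'a': 50.4, 'z': 75.0, 'red': np.float64(0.0), 'n': 649}
t {'px': array([437., 294.]), 'c': array([ 451.4, -401.4]), 'sz': array([31.8, 50.7]), 'a': 87.5, 'z': 72.6, 'red': np.float64(1.0), 'n': 389}
t {'px': array([549., 340.]), 'c': array([ 351.6, -613.2]), 'sz': array([ 39.8, 140.6]), 'a': 85.8, 'z': 100.3, 'red': np.float64(0.0), 'n': 1408}
t {'px': array([528., 349.]), 'c': array([ 333.9, -599.7]), 'sz': array([ 3.6, 15.7]), 'a': 86.3, 'z': 42.9, 'red': np.float64(0.0), 'n': 111}
```

```bash
python3 - <<'E'
from h import *
p=get_image("wrist");q=get_image("scene")
cv2.imwrite("pics/w5.png",np.hstack([cv2.resize(p["frame"],(440,330)),cv2.resize(q["frame"][200:350,200:360],(352,330))]))
w=cloud(p);u=p["frame"]
for r in range(60,420,15): print(r,[w[r,c].round(0).tolist() for c in(150,280)])
E
```

```text
60 [[624.0, 165.0, 6.0], [624.0, 235.0, 7.0]]
75 [[632.0, 165.0, 7.0], [631.0, 235.0, 9.0]]
90 [[639.0, 163.0, 6.0], [639.0, 235.0, 6.0]]
105 [[647.0, 163.0, 6.0], [647.0, 235.0, 7.0]]
120 [[655.0, 162.0, 7.0], [655.0, 235.0, 6.0]]
135 [[664.0, 161.0, 7.0], [663.0, 235.0, 7.0]]
150 [[672.0, 160.0, 7.0], [671.0, 235.0, 8.0]]
165 [[681.0, 159.0, 7.0], [680.0, 236.0, 8.0]]
180 [[690.0, 158.0, 6.0], [689.0, 236.0, 8.0]]
195 [[699.0, 157.0, 7.0], [699.0, 236.0, 7.0]]
210 [[702.0, 164.0, 26.0], [704.0, 236.0, 21.0]]
225 [[706.0, 169.0, 41.0], [706.0, 236.0, 40.0]]
240 [[712.0, 170.0, 46.0], [712.0, 236.0, 46.0]]
255 [[721.0, 169.0, 45.0], [713.0, 236.0, 60.0]]
270 [[729.0, 168.0, 46.0], [721.0, 236.0, 61.0]]
285 [[738.0, 167.0, 45.0], [nan, nan, nan]]
300 [[747.0, 166.0, 46.0], [737.0, 236.0, 61.0]]
315 [[757.0, 164.0, 45.0], [746.0, 236.0, 61.0]]
330 [[712.0, 196.0, 118.0], [764.0, 236.0, 48.0]]
345 [[712.0, 198.0, 125.0], [764.0, 236.0, 61.0]]
360 [[707.0, 203.0, 137.0], [764.0, 236.0, 72.0]]
375 [[706.0, 205.0, 142.0], [764.0, 236.0, 81.0]]
390 [[707.0, 206.0, 146.0], [764.0, 236.0, 89.0]]
405 [[706.0, 208.0, 150.0], [713.0, 236.0, 144.0]]
```

View pics/w5.png

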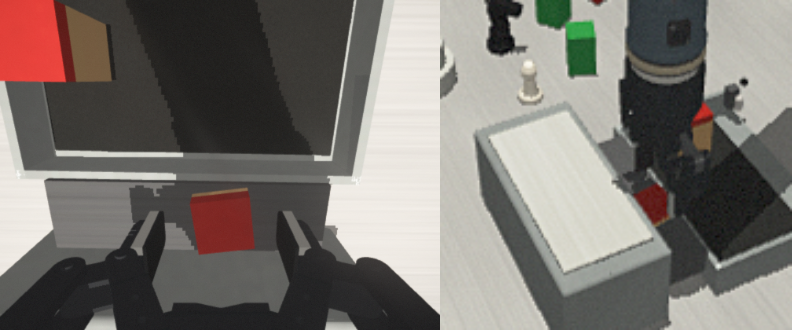

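The blank is standing upright, red up, in the gap behind the wall: the plate there is only visual, and the blank pokes out at (222,222) on the left. I'll grip it high to clear the housing and lift it out.

Emit:
{"op": "send_rows", "data": {
  "translation": [
    [-0.73, 0, 0],
    [0, 0, 1.5],
    [0, 0, 1.45],
    [0, 0, 0],
    [0, 0, 0],
    [0, 0, 0],
    [0, 0, 0]
  ],
  "yaw": [-0.13, 0, 0, 0, 0, 0, 0],
  "grip": [0.75, 0.75, 0.75, 0.75, 0.3, 0.3, 0.3],
  "force": 40
}}

```text
time_s: 22.4
tcp_pos: [730.2, 236.9, 60.7]
ee_rot: [-0.068, 0.998, 0.0, 0.0]
contact_force: [-0.4, 1.0, 0.9]
gripper_width: 35.2
grasp_force: 41.3
```

```bash
python3 - <<'E'
from h import *
s=st();p,h=pose();print(h)
plan([(p[0],p[1],145,h,.3,3),(608,192,145,0,.3,11),(608,192,110,0,.3,1)])
E
```

```text
{'time_s': 22.4, 'qpos': [-0.331, 0.797, -0.063, 1.427, 0.056, 0.919, 1.299], 'tcp_pos': [730.156, 236.855, 60.688], 'ee_rot': [-0.068, 0.998, 0.0, 0.0], 'contact_force': [-0.443, 1.025, 0.882], 'grasp_force': 41.319, 'gripper_width': 35.246}
97.85530115177485
T [[0.0,0.0,-2.81],[0.0,0.0,-2.81],[0.0,0.0,-2.81],[1.16,-0.25,0.0],[1.1,-0.43,0.0],[1.02,-0.59,0.0],[0.92,-0.74,0.0],[0.79,-0.88,0.0],[0.65,-0.99,0.0],[0.49,-1.08,0.0],[0.31,-1.14,0.0],[0.13,-1.18,0.0]] Y [0.0,0.0,0.0,0.155,0.155,0.155,0.155,0.155,0.155,0.155,0.155,0.155] G [0.3,0.3,0.3,0.3,0.3,0.3,0.3,0.3,0.3,0.3,0.3,0.3]
T [[-0.05,-1.18,0.0],[-0.23,-1.16,0.0],[0.0,0.0,3.5]] Y [0.155,0.155,0.0] G [0.3,0.3,0.3]
```

Emit:
{"op": "send_rows", "data": {
  "translation": [
    [0, 0, -2.8],
    [0, 0, -2.8],
    [0, 0, -2.8],
    [1.16, -0.25, 0],
    [1.1, -0.43, 0],
    [1.02, -0.59, 0],
    [0.92, -0.74, 0],
    [0.79, -0.88, 0],
    [0.65, -0.99, 0],
    [0.49, -1.08, 0],
    [0.31, -1.14, 0],
    [0.13, -1.18, 0]
  ],
  "yaw": [0, 0, 0, 0.155, 0.155, 0.155, 0.155, 0.155, 0.155, 0.155, 0.155, 0.155],
  "grip": [0.3, 0.3, 0.3, 0.3, 0.3, 0.3, 0.3, 0.3, 0.3, 0.3, 0.3, 0.3]
}}

```text
time_s: 23.9
tcp_pos: [629.5, 199.8, 144.3]
ee_rot: [0.59, 0.807, 0.0, -0.0]
contact_force: [-0.9, 0.5, -0.9]
gripper_width: 34.9
grasp_force: 41.0
```

Emit:
{"op": "send_rows", "data": {
  "translation": [
    [-0.05, -1.18, 0],
    [-0.23, -1.16, 0],
    [0, 0, 3.5],
    [0, 0, 0],
    [0, 0, 0]
  ],
  "yaw": [0.155, 0.155, 0, 0, 0],
  "grip": [0.3, 0.3, 0.3, 0.3, 0.3]
}}

```text
time_s: 24.52
tcp_pos: [608.5, 191.8, 110.0]
ee_rot: [0.706, 0.708, 0.001, 0.0]
contact_force: [-0.3, 0.9, -0.5]
gripper_width: 35.4
grasp_force: 41.1
```

```bash
python3 - <<'E'
from h import *
s=st();print(pose());tilt(get_image("wrist"))
E
```

```text
{'time_s': 24.525, 'qpos': [-0.613, 0.576, 0.339, 1.774, -0.248, 0.831, -0.154], 'tcp_pos': [608.484, 191.779, 110.012], 'ee_rot': [0.706, 0.708, 0.001, 0.0], 'contact_force': [-0.307, 0.899, -0.542], 'grasp_force': 41.052, 'gripper_width': 35.411}
(array([608.48363279, 191.77943452, 110.01206575]), np.float64(0.1753564599459277))
wood 3050 n [ 0. -1.  0.] c-tcp [  0.8  17.4 -31.9] ext [36.  2. 52.]
red 6957 n [-0.01  0.    1.  ] c-tcp [ 0.5  0.6 -0.6] ext [36. 37.  3.]
red 861 n [0.   1.   0.01] c-tcp [ 0.7 17.4 -5.3] ext [36.  2. 61.]
```

Emit:
{"op": "send_rows", "data": {
  "translation": [
    [0, 0, 2.2],
    [0, 0, 1.3],
    [0, 0, 0.9],
    [0, 0, 0],
    [0, 0, 0],
    [0, 0, 0],
    [0, 0, -2],
    [0, 0, -4],
    [0, 0, -3]
  ],
  "yaw": [0, 0, 0, 0, 0, 0, 0, 0, 0],
  "grip": [0.3, 0.3, 0.3, 0.3, 0.75, 0.75, 0.75, 0.75, 0.75]
}}

```text
time_s: 25.7
tcp_pos: [608.6, 191.6, 158.1]
ee_rot: [0.706, 0.708, 0.001, 0.001]
contact_force: [0.6, -0.6, 0.0]
gripper_width: 63.9
grasp_force: 0.0
```

```bash
python3 - <<'E'
from h import *
st();print(pose())
for b in blanks(get_image("wrist"),50,72): print("w",b)
for b in blanks(get_image("top"),50,72): print('t',b)
a=21.5;h=a-90;d=-np.array([np.cos(np.radians(a)),np.sin(np.radians(a))]);c=np.array([580.5,-198.5])
f=lambda s:tuple(c+d*s)
plan([(*f(-42),150,h,0)],step=42);plan([(*f(-42),82,h,0,2),(*f(-32),80,h,0,2)],start=(np.array([*f(-42),150]),h))
E
```

```text
{'time_s': 25.7, 'qpos': [-0.631, 0.519, 0.362, 1.743, -0.223, 0.918, -0.174], 'tcp_pos': [608.641, 191.645, 158.086], 'ee_rot': [0.706, 0.708, 0.001, 0.001], 'contact_force': [0.633, -0.6, 0.043], 'grasp_force': 0.0, 'gripper_width': 63.943}
(array([608.64087365, 191.64481237, 158.08550743]), np.float64(0.1596793889081197))
w {'px': array([ 93., 114.]), 'c': array([486.2, 248.1]), 'sz': array([195.1,   1.8]), 'a': 50.6, 'z': 64.8, 'red': np.float64(0.0), 'n': 3146}
w {'px': array([280., 225.]), 'c': array([609.7, 191. ]), 'sz': array([36.1, 36.8]), 'a': 0.1, 'z': 66.2, 'red': np.float64(0.95), 'n': 3199}
w {'px': array([306., 291.]), 'c': array([628. , 140.6]), 'sz': array([37.3, 35.8]), 'a': 89.4, 'z': 66.2, 'red': np.float64(0.92), 'n': 2846}
t {'px': array([185., 212.]), 'c': array([627.3, 140.9]), 'sz': array([36.6, 35.4]), 'a': 89.8, 'z': 67.1, 'red': np.float64(0.95), 'n': 301}
t {'px': array([163., 221.]), 'c': array([608.4, 191. ]), 'sz': array([34. , 35.5]), 'a': 0.6, 'z': 67.3, 'red': np.float64(0.94), 'n': 284}
t {'px': array([378., 223.]), 'c': array([ 603.6, -285.1]), 'sz': array([34.5, 35.4]), 'a': 32.6, 'z': 61.1, 'red': np.float64(0.0), 'n': 259}
t {'px': array([339., 233.]), 'c': array([ 579.6, -198.5]), 'sz': array([33.4, 35.5]), 'a': 21.7, 'z': 61.2, 'red': np.float64(0.0), 'n': 250}
t {'px': array([138., 280.]), 'c': array([479.2, 240.8]), 'sz': array([223.4,   7.5]), 'a': 48.9, 'z': 65.4, 'red': np.float64(0.0), 'n': 153}
t {'px': array([436., 298.]), 'c': array([ 441.5, -402.4]), 'sz': array([35. , 36.6]), 'a': 84.6, 'z': 70.3, 'red': np.float64(1.0), 'n': 142}
T [[-4.17,0.09,0.12],[-4.12,0.64,0.12],[-4.0,1.18,0.12],[-3.81,1.7,0.12],[-3.55,2.19,0.12],[-3.22,2.65,0.12],[-2.85,3.05,0.12],[-2.41,3.4,0.12],[-1.94,3.69,0.12]] Y [0.133,0.133,0.133,0.133,0.133,0.133,0.133,0.133,0.133] G [0,0,0,0,0,0,0,0,0]
T [[0.0,0.0,3.4],[0.0,0.0,3.4],[-0.5,0.0,0.1],[-0.5,0.0,0.1]] Y [0.0,0.0,0.0,0.0] G [0,0,0,0]
```

Two are loaded, at (627,141) and (609,191). Next I'll topple B and then C.

Emit:
{"op": "send_rows", "data": {
  "translation": [
    [-4.17, 0.09, 0.12],
    [-4.12, 0.64, 0.12],
    [-4.0, 1.18, 0.12],
    [-3.81, 1.7, 0.12],
    [-3.55, 2.19, 0.12],
    [-3.22, 2.65, 0.12],
    [-2.85, 3.05, 0.12],
    [-2.41, 3.4, 0.12],
    [-1.94, 3.69, 0.12],
    [0, 0, 0]
  ],
  "yaw": [0.133, 0.133, 0.133, 0.133, 0.133, 0.133, 0.133, 0.133, 0.133, 0],
  "grip": [0, 0, 0, 0, 0, 0, 0, 0, 0, 0]
}}

```text
time_s: 27.05
tcp_pos: [615.8, -188.3, 144.6]
ee_rot: [0.983, 0.184, -0.0, 0.001]
contact_force: [0.8, -0.4, 0.2]
gripper_width: 0.0
grasp_force: 0.0
```

Emit:
{"op": "send_rows", "data": {
  "translation": [
    [0, 0, 3.4],
    [0, 0, 3.4],
    [-0.5, 0, 0.2],
    [-0.5, 0, 0],
    [-0.7, 0, 0],
    [-0.7, 0, 0],
    [-0.7, 0, 0],
    [-0.7, 0, 0],
    [-0.7, 0, 0],
    [-0.7, 0, 0],
    [-0.7, 0, 0],
    [-0.7, 0, 0]
  ],
  "yaw": [0, 0, 0, 0, 0, 0, 0, 0, 0, 0, 0, 0],
  "grip": [0, 0, 0, 0, 0, 0, 0, 0, 0, 0, 0, 0]
}}

```text
time_s: 28.55
tcp_pos: [555.3, -208.1, 74.2]
ee_rot: [0.982, 0.187, -0.0, -0.0]
contact_force: [-0.2, 0.3, 0.2]
gripper_width: -0.1
grasp_force: 0.0
```

```bash
python3 - <<'E'
from h import *
p,h0=pose();print(p,h0)
for b in blanks(get_image("top"),25,72)[:9]: print('t',b['c'],b['sz'],b['a'],b['z'],b['red'])
a=32.5;h=a-90;d=-np.array([np.cos(np.radians(a)),np.sin(np.radians(a))]);c=np.array([604.5,-285.])
f=lambda s:tuple(c+d*s)
plan([(p[0],p[1],145,h0,0,2),(*f(-42),145,h,0),(*f(-42),82,h,0,2),(*f(-32),80,h,0,2),(*f(24),80,h,0,8)])
E
```

```text
[ 555.30842102 -208.07177855   74.23106609] -68.41201533168928
t [ 868.1 -359.1] [67.4 49.8] 0.1 31.0 0.0
t [ 801.5 -622.6] [194.6 130.2] 89.6 40.8 0.02
t [627.3 140.7] [36.3 36. ] 89.9 66.7 0.81
t [609.3 191.9] [35.9 38.2] 0.1 66.6 0.79
t [479.3 241.2] [224.1   7.3] 48.9 61.9 0.0
t [ 440.8 -401.9] [33.6 29.8] 87.2 70.4 1.0
t [ 393.9 -600.7] [20.8 63.7] 70.6 50.9 0.0
t [ 322.2 -598.9] [75.1  5. ] 0.8 43.8 0.0
T [[0.06,-0.01,-3.54],[0.06,-0.01,-3.54],[1.96,2.72,0.0],[1.78,2.84,0.0],[1.6,2.95,0.0],[0.0,0.0,3.15],[0.0,0.0,3.15],[-0.5,0.0,0.1],[-0.5,0.0,0.1],[-0.7,0.0,0.0],[-0.7,0.0,0.0],[-0.7,0.0,0.0]] Y [-0.001,-0.001,-0.063,-0.063,-0.063,0.0,0.0,0.0,0.0,0.0,0.0,0.0] G [0,0,0,0,0,0,0,0,0,0,0,0]
T [[-0.7,0.0,0.0],[-0.7,0.0,0.0],[-0.7,0.0,0.0],[-0.7,0.0,0.0],[-0.7,0.0,0.0]] Y [0.0,0.0,0.0,0.0,0.0] G [0,0,0,0,0]
```

Emit:
{"op": "send_rows", "data": {
  "translation": [
    [0, 0, -3.5],
    [0, 0, -3.5],
    [1.96, 2.72, 0],
    [1.78, 2.84, 0],
    [1.6, 2.95, 0],
    [0, 0, 0],
    [0, 0, 0]
  ],
  "yaw": [0, 0, -0.063, -0.063, -0.063, 0, 0],
  "grip": [0, 0, 0, 0, 0, 0, 0]
}}

```text
time_s: 29.48
tcp_pos: [639.6, -262.0, 143.8]
ee_rot: [0.96, 0.279, -0.001, -0.001]
contact_force: [-0.3, -0.2, -0.3]
gripper_width: 0.2
grasp_force: 0.0
```

```bash
python3 - <<'E'
from h import *
print(pose());p=get_image("wrist");cv2.imwrite("pics/w6.png",p["frame"])
for b in blanks(p,25,72): print(b['px'],b['c'],b['sz'],b['a'],b['z'],b['red'])
for b in blanks(get_image("top"),25,72): print('t',b['c'],b['sz'],b['a'],b['z'],b['red'])
E
```

```text
(array([ 639.61484598, -262.0013806 ,  143.79795014]), np.float64(-57.623680658830985))
[273. 256.] [ 618.3 -274.3] [ 1.4 27.8] 32.5 39.7 0.0
[157. 297.] [ 534.6 -218.3] [61.5 36.2] 21.8 35.9 0.25
[303. 269.] [ 626.3 -288.9] [4.4 8.5] 22.7 59.3 0.0
t [ 867.9 -359. ] [66.8 50.9] 1.2 31.2 0.0
t [ 801.8 -623.3] [194.5 130.6] 89.7 40.9 0.02
t [627.1 140.9] [36.  35.9] 89.9 66.5 0.8
t [609.4 191.6] [36.2 37.1] 0.1 66.6 0.78
t [479.5 240.9] [223.5   5.3] 49.4 60.8 0.0
t [ 443.  -402.4] [34.5 33.8] 84.8 70.4 1.0
t [ 352.9 -600.3] [ 17.3 137.3] 84.0 49.7 0.0
```

View pics/w6.png

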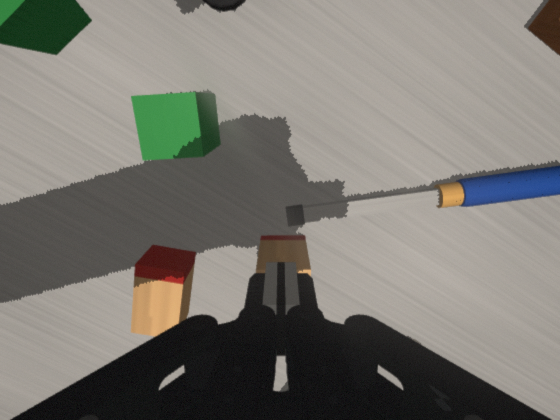

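B lies at (535,-218), red end (166,262) facing outwards. C is still standing under the fingers at (282,255), and the scraper tip at (295,213) is clear. I'll push C.

Emit:
{"op": "send_rows", "data": {
  "translation": [
    [0, 0, 3.3],
    [0, 0, 3.3],
    [-0.5, 0, 0.2],
    [-0.5, 0, 0],
    [-0.7, 0, 0],
    [-0.7, 0, 0],
    [-0.7, 0, 0],
    [-0.7, 0, 0],
    [-0.7, 0, 0],
    [-0.7, 0, 0],
    [-0.7, 0, 0],
    [-0.7, 0, 0]
  ],
  "yaw": [0, 0, 0, 0, 0, 0, 0, 0, 0, 0, 0, 0],
  "grip": [0, 0, 0, 0, 0, 0, 0, 0, 0, 0, 0, 0]
}}

```text
time_s: 31.08
tcp_pos: [584.3, -297.9, 76.2]
ee_rot: [0.96, 0.279, -0.0, -0.0]
contact_force: [0.5, -0.3, 0.7]
gripper_width: 0.0
grasp_force: 0.0
```

```bash
python3 - <<'E'
from h import *
p,h0=pose();print(p,h0)
a=21.8;h=a-90;u=np.array([np.cos(np.radians(a)),np.sin(np.radians(a))]);c=np.array([534.6,-218.3])
g=tuple(c+u*13)
plan([(p[0],p[1],120,h0,.75,2),(*g,110,h,.75,3),(*g,27,h,.75,3)])
E
```

```text
[ 584.30913749 -297.8540316    76.22048897] -57.581430798401065
T [[0.0,0.0,-2.19],[0.0,0.0,-2.19],[0.45,-3.05,0.33],[0.26,-3.07,0.33],[0.07,-3.08,0.33],[0.0,0.0,2.77],[0.0,0.0,2.77],[0.0,0.0,2.77]] Y [0.0,0.0,0.062,0.062,0.062,0.0,0.0,0.0] G [0.75,0.75,0.75,0.75,0.75,0.75,0.75,0.75]
```

Emit:
{"op": "send_rows", "data": {
  "translation": [
    [0, 0, -2.2],
    [0, 0, -2.2],
    [0.45, -3.05, 0.33],
    [0.26, -3.07, 0.33],
    [0.07, -3.08, 0.33],
    [0, 0, 0],
    [0, 0, 2.77],
    [0, 0, 2.77],
    [0, 0, 2.77],
    [0, 0, 0],
    [0, 0, 0]
  ],
  "yaw": [0, 0, 0.062, 0.062, 0.062, 0, 0, 0, 0, 0, 0],
  "grip": [0.75, 0.75, 0.75, 0.75, 0.75, 0.75, 0.75, 0.75, 0.75, 0.75, 0.3],
  "force": 20
}}

```text
time_s: 32.45
tcp_pos: [548.2, -214.3, 28.8]
ee_rot: [0.982, 0.189, 0.001, 0.001]
contact_force: [0.1, -0.3, -0.4]
gripper_width: 47.1
grasp_force: 0.0
```

Emit:
{"op": "send_rows", "data": {
  "translation": [
    [0, 0, 0],
    [0, 0, 0],
    [0, 0, 0],
    [0, 0, -4],
    [0, 0, -4],
    [0, 0, -3],
    [0, 0, 0]
  ],
  "yaw": [0, 0, 0, 0, 0, 0, 0],
  "grip": [0.3, 0.3, 0.3, 0.3, 0.3, 0.3, 0.3]
}}

```text
time_s: 33.33
tcp_pos: [548.5, -213.8, 139.9]
ee_rot: [0.982, 0.189, 0.003, 0.001]
contact_force: [-0.7, -0.2, -1.9]
gripper_width: 36.0
grasp_force: 20.4
```

```bash
python3 - <<'E'
from h import *
st();p,h0=pose();print(p,h0);tilt(get_image("wrist"))
for b in blanks(get_image("top"),25,72): print('t',b['c'],b['sz'],b['a'],b['z'],b['red'])
plan([(630,255,140,90,.3,17)])
E
```

```text
{'time_s': 33.325, 'qpos': [-0.211, 0.533, 0.699, 1.892, -0.443, 0.871, -0.48], 'tcp_pos': [548.456, -213.789, 139.925], 'ee_rot': [0.982, 0.189, 0.003, 0.001], 'contact_force': [-0.682, -0.245, -1.866], 'grasp_force': 20.367, 'gripper_width': 36.033}
[ 548.45605572 -213.78893732  139.92457624] -68.23241464791424
wood 6848 n [-0.01  0.    1.  ] c-tcp [-9.8 -5.4  8.8] ext [47. 46.  3.]
wood 177 n [-0.    0.01  1.  ] c-tcp [-9.5 -7.7  7.5] ext [42. 43.  1.]
red 3847 n [0.93 0.36 0.01] c-tcp [15.3  4.4 -5.3] ext [15. 34. 39.]
red 1795 n [-0.02 -0.    1.  ] c-tcp [10.1  2.3  8.8] ext [21. 36.  2.]
t [ 868.  -358.7] [50.1 67. ] 89.2 30.9 0.0
t [ 801.5 -622.5] [193.2 130.2] 89.6 40.9 0.01
t [627.2 140.9] [35.7 36.2] 0.3 66.6 0.81
t [609.2 191.8] [36.6 36. ] 89.6 66.7 0.79
t [479.3 241. ] [223.6   7.3] 48.8 60.9 0.0
t [ 442.1 -397.7] [37.  36.1] 67.2 70.3 1.0
t [ 354.9 -600.1] [ 27.  138.3] 79.5 47.9 0.0
T [[1.48,-2.37,-0.02],[1.84,-2.1,-0.02],[2.16,-1.78,-0.02],[2.41,-1.41,-0.02],[2.61,-1.0,-0.02],[2.74,-0.56,-0.02],[2.79,-0.11,-0.02],[2.77,0.34,-0.02],[2.68,0.79,-0.02],[2.52,1.21,-0.02],[2.29,1.6,-0.02],[2.0,1.95,-0.02]] Y [-0.162,-0.162,-0.162,-0.162,-0.162,-0.162,-0.162,-0.162,-0.162,-0.162,-0.162,-0.162] G [0.3,0.3,0.3,0.3,0.3,0.3,0.3,0.3,0.3,0.3,0.3,0.3]
T [[1.66,2.25,-0.02],[1.27,2.49,-0.02],[0.86,2.66,-0.02],[0.41,2.76,-0.02],[-0.04,2.79,-0.02]] Y [-0.162,-0.162,-0.162,-0.162,-0.162] G [0.3,0.3,0.3,0.3,0.3]
```

Emit:
{"op": "send_rows", "data": {
  "translation": [
    [1.48, -2.37, 0],
    [1.84, -2.1, 0],
    [2.16, -1.78, 0],
    [2.41, -1.41, 0],
    [2.61, -1.0, 0],
    [2.74, -0.56, 0],
    [2.79, -0.11, 0],
    [2.77, 0.34, 0],
    [2.68, 0.79, 0],
    [2.52, 1.21, 0],
    [2.29, 1.6, 0],
    [2.0, 1.95, 0]
  ],
  "yaw": [-0.162, -0.162, -0.162, -0.162, -0.162, -0.162, -0.162, -0.162, -0.162, -0.162, -0.162, -0.162],
  "grip": [0.3, 0.3, 0.3, 0.3, 0.3, 0.3, 0.3, 0.3, 0.3, 0.3, 0.3, 0.3]
}}

```text
time_s: 34.92
tcp_pos: [605.8, 117.6, 135.5]
ee_rot: [0.395, 0.919, -0.001, -0.001]
contact_force: [0.1, 0.1, -0.3]
gripper_width: 36.1
grasp_force: 20.3
```

Emit:
{"op": "send_rows", "data": {
  "translation": [
    [1.66, 2.25, 0],
    [1.27, 2.49, 0],
    [0.86, 2.66, 0],
    [0.41, 2.76, 0],
    [0, 2.79, 0],
    [0, 0, 0],
    [0, 0, 0]
  ],
  "yaw": [-0.162, -0.162, -0.162, -0.162, -0.162, 0, 0],
  "grip": [0.3, 0.3, 0.3, 0.3, 0.3, 0.3, 0.3]
}}

```text
time_s: 35.8
tcp_pos: [631.3, 252.6, 135.9]
ee_rot: [0.005, 1.0, -0.001, -0.001]
contact_force: [0.4, -0.0, -0.6]
gripper_width: 35.9
grasp_force: 20.3
```

```bash
python3 - <<'E'
from h import *
print(pose());tilt(get_image("wrist"))
arc(0,Q=(702,40),t=6,pre=4,L=44,B=21.2,back=5)
E
```

```text
(array([631.26334246, 252.60849242, 135.8845401 ]), np.float64(89.41651041662716))
wood 6928 n [0. 0. 1.] c-tcp [13.3 -0.2  7. ] ext [41. 36.  3.]
wood 103 n [0.01 0.   1.  ] c-tcp [ 8.2 -1.   5.7] ext [37. 35.  1.]
red 3889 n [-1.    0.02  0.01] c-tcp [-13.6   0.3  -7.3] ext [ 3. 36. 39.]
red 1761 n [0.01 0.   1.  ] c-tcp [-8.1  0.2  6.9] ext [12. 36.  3.]
[[631.6, 130.3], [653.0, 55.2], [658.0, 55.2], [662.0, 55.2], [664.5, 60.6], [667.7, 65.6], [671.6, 70.2], [676.1, 74.1], [681.1, 77.4], [686.5, 79.9], [692.2, 81.7], [698.1, 82.6], [704.1, 82.7], [710.0, 82.0], [715.8, 80.5], [721.3, 78.2]]
[[-2.14, 0, 7.51], [-0.5, 0, -0.0], [-0.4, 0, -0.0], [-0.25, 0, -0.54], [-0.32, 0, -0.5], [-0.39, 0, -0.45], [-0.45, 0, -0.39], [-0.5, 0, -0.33], [-0.54, 0, -0.25], [-0.57, 0, -0.18], [-0.59, 0, -0.1], [-0.6, 0, -0.01], [-0.59, 0, 0.07], [-0.58, 0, 0.15], [-0.55, 0, 0.23]]
```

Emit:
{"op": "send_rows", "data": {
  "translation": [
    [-1.0, 0, 3.7],
    [-0.9, 0, 3.0],
    [0, 0, 0.6],
    [-0.25, 0, 0],
    [-0.25, 0, 0],
    [-0.4, 0, 0],
    [-0.25, 0, -0.54],
    [-0.32, 0, -0.5],
    [-0.39, 0, -0.45],
    [-0.45, 0, -0.39],
    [-0.5, 0, -0.33]
  ],
  "yaw": [0.01, 0, 0, 0, 0, 0, 0, 0, 0, 0, 0],
  "grip": [0.3, 0.3, 0.3, 0.3, 0.3, 0.3, 0.3, 0.3, 0.3, 0.3, 0.3]
}}

```text
time_s: 37.22
tcp_pos: [679.3, 253.6, 86.9]
ee_rot: [0.009, 1.0, 0.0, 0.0]
contact_force: [-5.6, 0.2, -0.7]
gripper_width: 35.8
grasp_force: 20.6
```

```bash
cat >> h.py <<'E'
def held(p):
    "tilt phi, L, B from the red end face (wrist view, bare end toward +x)"
    w=cloud(p);H,S,V=cv2.split(cv2.cvtColor(p["frame"],cv2.COLOR_BGR2HSV));t,_=pose();t=t-[0,0,6]
    m=(S>90)&(V>25)&((H<6)|(H>172))&(np.linalg.norm(w-t,axis=-1)<60);a=w[m];rng=np.random.default_rng(0);best=None
    for k in range(300):
        s=a[rng.choice(len(a),3)];n=np.cross(s[1]-s[0],s[2]-s[0]);l=np.linalg.norm(n)
        if l<100: continue
        n/=l;i=abs((a-s[0])@n)<1.2
        if best is None or i.sum()>best.sum(): best=i
    q=a[best];c=q.mean(0);n=np.linalg.svd(q-c,full_matrices=False)[2][2]
    if n[2]<-.1 or (abs(n[2])<=.1 and n[0]>0): n=-n
    phi=np.degrees(np.arctan2(n[2],-n[0]));u=np.array([np.sin(np.radians(phi)),0,np.cos(np.radians(phi))])
    e=(q-t)@u;mid=(np.percentile(e,1)+np.percentile(e,99))/2
    r=dict(phi=round(phi,1),L=round(60-(c-t)@n,1),B=round(18-mid,1),ext=round(np.ptp(e),1));print(r);return r
E
python3 - <<'E'
from h import *
st();r=held(get_image("wrist"))
arc(r["phi"],Q=(702,40),t=6,pre=4,L=r["L"],B=r["B"],back=5)
E
```

```text
{'time_s': 37.225, 'qpos': [-0.393, 0.706, -0.035, 1.539, 0.029, 0.897, 1.116], 'tcp_pos': [679.274, 253.608, 86.942], 'ee_rot': [0.009, 1.0, 0.0, 0.0], 'contact_force': [-5.553, 0.22, -0.696], 'grasp_force': 20.615, 'gripper_width': 35.753}
{'phi': np.float64(29.4), 'L': np.float64(40.7), 'B': np.float64(25.1), 'ext': np.float64(37.6)}
[[680.3, 81.5], [671.6, 79.1], [675.9, 76.6], [679.4, 74.7], [684.4, 77.5], [689.8, 79.5], [695.5, 80.9], [701.2, 81.4], [707.0, 81.1], [712.6, 80.0], [718.1, 78.1], [723.2, 75.5], [724.8, 74.5]]
[[0.88, 0, 0.24], [-0.44, 0, 0.25], [-0.35, 0, 0.2], [-0.5, 0, -0.28], [-0.54, 0, -0.21], [-0.56, 0, -0.13], [-0.57, 0, -0.05], [-0.58, 0, 0.03], [-0.57, 0, 0.11], [-0.55, 0, 0.19], [-0.51, 0, 0.26], [-0.16, 0, 0.1]]
```

Emit:
{"op": "send_rows", "data": {
  "translation": [
    [0.88, 0, 0],
    [0, 0, 0.24],
    [-0.44, 0, 0.25],
    [-0.35, 0, 0.2],
    [0, 0, 0],
    [-0.5, 0, -0.28],
    [-0.54, 0, -0.21],
    [-0.56, 0, -0.13]
  ],
  "yaw": [0, 0, 0, 0, 0, 0, 0, 0],
  "grip": [0.3, 0.3, 0.3, 0.3, 0.3, 0.3, 0.3, 0.3]
}}

```text
time_s: 38.28
tcp_pos: [691.6, 253.3, 85.2]
ee_rot: [0.009, 1.0, -0.001, -0.003]
contact_force: [-6.5, -0.3, 2.4]
gripper_width: 35.5
grasp_force: 21.6
```

```bash
cat > n.py <<'E'
from h import *
st();r=held(get_image("wrist"))
arc(r["phi"],Q=(702,40),t=6,pre=4,L=r["L"],B=r["B"],back=5)
f=np.radians(r["phi"]);print("corner rel axis",(np.array([np.cos(f),-np.sin(f)])*r["L"]-np.array([np.sin(f),np.cos(f)])*r["B"]).round(1))
E
python3 n.py
```

```text
{'time_s': 38.275, 'qpos': [-0.386, 0.727, -0.035, 1.502, 0.027, 0.92, 1.125], 'tcp_pos': [691.603, 253.251, 85.211], 'ee_rot': [0.009, 1.0, -0.001, -0.003], 'contact_force': [-6.478, -0.337, 2.399], 'grasp_force': 21.568, 'gripper_width': 35.453}
{'phi': np.float64(46.6), 'L': np.float64(36.2), 'B': np.float64(27.0), 'ext': np.float64(36.8)}
[[692.7, 79.4], [689.0, 84.4], [692.4, 80.7], [695.1, 77.8], [700.5, 78.4], [705.8, 78.3], [711.1, 77.3], [716.2, 75.7], [721.1, 73.4], [725.5, 70.4], [726.3, 69.8]]
[[0.37, 0, -0.5], [-0.34, 0, 0.36], [-0.27, 0, 0.29], [-0.53, 0, -0.06], [-0.54, 0, 0.02], [-0.53, 0, 0.09], [-0.51, 0, 0.16], [-0.48, 0, 0.23], [-0.45, 0, 0.3], [-0.07, 0, 0.06]]
corner rel axis [  5.3 -44.9]
```

It is at 47° and the corner is nearly under the axis. I'll finish on the bay floor itself with the press-and-drag at y≈262, which is also a good final slot.

Emit:
{"op": "send_rows", "data": {
  "translation": [
    [0.5, 0, -1.6],
    [3.2, 0.3, 0],
    [3.3, 0.3, 0],
    [3.2, 0.3, 0],
    [0, 0, 2.4],
    [0, 0, 1.7],
    [0, 0, 0.4],
    [0, 0, 0.3],
    [-0.62, 0, 0],
    [-0.62, 0, 0.05],
    [-0.62, 0, 0.12]
  ],
  "yaw": [0, 0, 0, 0, 0, 0, 0, 0, 0, 0, 0],
  "grip": [0.3, 0.3, 0.3, 0.3, 0.3, 0.3, 0.3, 0.3, 0.3, 0.3, 0.3]
}}

```text
time_s: 39.7
tcp_pos: [610.8, 263.9, 53.6]
ee_rot: [0.009, 1.0, 0.0, -0.001]
contact_force: [-4.1, -0.3, 6.6]
gripper_width: 35.8
grasp_force: 22.9
```

```bash
python3 n.py
```

```text
{'time_s': 39.7, 'qpos': [-0.442, 0.668, -0.041, 1.713, 0.036, 0.762, 1.052], 'tcp_pos': [610.792, 263.932, 53.557], 'ee_rot': [0.009, 1.0, 0.0, -0.001], 'contact_force': [-4.063, -0.315, 6.573], 'grasp_force': 22.898, 'gripper_width': 35.806}
{'phi': np.float64(62.8), 'L': np.float64(32.1), 'B': np.float64(27.9), 'ext': np.float64(36.4)}
[[611.7, 47.4], [704.5, 83.0], [706.8, 78.6], [708.6, 75.0], [713.4, 73.7], [718.0, 71.8], [722.3, 69.3], [726.2, 66.2], [726.7, 65.7]]
[[-9.28, 0, -3.56], [-0.23, 0, 0.44], [-0.18, 0, 0.36], [-0.48, 0, 0.13], [-0.46, 0, 0.19], [-0.43, 0, 0.25], [-0.39, 0, 0.31], [-0.05, 0, 0.05]]
corner rel axis [-10.1 -41.3]
```

Emit:
{"op": "send_rows", "data": {
  "translation": [
    [-0.5, 0, 0.15],
    [-0.48, 0, 0.22],
    [-0.45, 0, 0.28],
    [-0.4, 0, 0.35],
    [-0.1, 0, 0.1],
    [0, 0, 0]
  ],
  "yaw": [0, 0, 0, 0, 0, 0],
  "grip": [0.3, 0.3, 0.3, 0.3, 0.3, 0.3]
}}

```text
time_s: 40.5
tcp_pos: [631.3, 263.6, 42.4]
ee_rot: [0.009, 1.0, 0.001, 0.001]
contact_force: [-1.9, 0.6, 5.6]
gripper_width: 35.7
grasp_force: 23.5
```

```bash
python3 n.py
```

```text
{'time_s': 40.5, 'qpos': [-0.43, 0.705, -0.039, 1.67, 0.036, 0.766, 1.066], 'tcp_pos': [631.264, 263.617, 42.433], 'ee_rot': [0.009, 1.0, 0.001, 0.001], 'contact_force': [-1.941, 0.618, 5.637], 'grasp_force': 23.5, 'gripper_width': 35.712}
{'phi': np.float64(88.2), 'L': np.float64(29.2), 'B': np.float64(30.6), 'ext': np.float64(38.3)}
[[631.3, 36.4], [725.5, 75.0], [725.7, 70.0], [725.8, 66.0], [729.1, 62.5]]
[[-9.43, 0, -3.85], [-0.02, 0, 0.5], [-0.01, 0, 0.4], [-0.33, 0, 0.35]]
corner rel axis [-29.7 -30.1]
```

Upright on the bay floor. I'll release, lift and look.

Emit:
{"op": "send_rows", "data": {
  "translation": [
    [0, 0, 0],
    [0, 0, 0],
    [0, 0, 0],
    [0, 0, -2.5],
    [0, 0, -4],
    [0, 0, -4],
    [0, 0, 0]
  ],
  "yaw": [0, 0, 0, 0, 0, 0, 0],
  "grip": [0.56, 0.56, 0.56, 0.56, 0.56, 0.75, 0.75]
}}

```text
time_s: 41.42
tcp_pos: [632.2, 264.0, 149.8]
ee_rot: [0.009, 1.0, 0.002, 0.003]
contact_force: [-0.0, 0.4, 0.7]
gripper_width: 63.9
grasp_force: 0.0
```

```bash
python3 - <<'E'
from h import *
st()
for b in blanks(get_image("wrist"),25,72): print("w",b['c'],b['sz'],b['a'],b['z'],b['red'])
p=get_image("top");cv2.imwrite("pics/t2.png",p["frame"])
for b in blanks(p,25,72): print('t',b['px'],b['c'],b['sz'],b['a'],b['z'],b['red'])
E
```

```text
{'time_s': 41.425, 'qpos': [-0.429, 0.577, -0.041, 1.613, 0.028, 0.945, 1.073], 'tcp_pos': [632.174, 264.008, 149.821], 'ee_rot': [0.009, 1.0, 0.002, 0.003], 'contact_force': [-0.026, 0.39, 0.708], 'grasp_force': 0.0, 'gripper_width': 63.911}
w [526.5 296.8] [79.3  1.1] 50.6 52.3 0.0
w [619.  165.8] [45.9 99.7] 19.6 66.0 0.75
w [620.1 263.4] [36.1 36.7] 88.8 66.2 0.86
t [401. 113.] [ 868.4 -358.9] [50.2 67.7] 89.0 31.1 0.0
t [518. 138.] [ 801.3 -623.7] [195.1 129.5] 89.8 40.9 0.02
t [187. 213.] [627.2 140.8] [35.8 36.4] 0.2 66.6 0.81
t [132. 218.] [617.2 263.3] [35.5 29.4] 89.4 66.4 0.68
t [164. 221.] [609.3 191.7] [35.8 36.8] 0.1 66.5 0.79
t [387. 242.] [ 562.8 -312. ] [59.7 35.9] 32.5 37.1 0.15
t [116. 261.] [505.  272.3] [142.    1.7] 50.4 64.5 0.0
t [436. 299.] [ 442.9 -400. ] [29.6 35.8] 87.5 70.2 1.0
t [169. 307.] [430.7 181.8] [70.7  8.2] 44.6 57.8 0.0
```

Three are loaded. C lies at (563,-312) at 32.5°. I'll go get it.

```bash
python3 - <<'E'
from h import *
plan([(574.8,-305.4,120,-57.5,.75,17)])
E
```

```text
T [[0.26,-3.35,0.15],[-0.24,-3.35,0.15],[-0.74,-3.28,0.15],[-1.22,-3.13,0.15],[-1.68,-2.91,0.15],[-2.09,-2.63,0.15],[-2.46,-2.28,0.15],[-2.78,-1.89,0.15],[-3.03,-1.45,0.15],[-3.21,-0.98,0.15],[-3.32,-0.49,0.15],[-3.36,0.02,0.15]] Y [0.15,0.15,0.15,0.15,0.15,0.15,0.15,0.15,0.15,0.15,0.15,0.15] G [0.75,0.75,0.75,0.75,0.75,0.75,0.75,0.75,0.75,0.75,0.75,0.75]
T [[-3.32,0.52,0.15],[-3.2,1.01,0.15],[-3.02,1.48,0.15],[-2.76,1.91,0.15],[-2.44,2.31,0.15]] Y [0.15,0.15,0.15,0.15,0.15] G [0.75,0.75,0.75,0.75,0.75]
```

Emit:
{"op": "send_rows", "data": {
  "translation": [
    [0.26, -3.35, 0.15],
    [-0.24, -3.35, 0.15],
    [-0.74, -3.28, 0.15],
    [-1.22, -3.13, 0.15],
    [-1.68, -2.91, 0.15],
    [-2.09, -2.63, 0.15],
    [-2.46, -2.28, 0.15],
    [-2.78, -1.89, 0.15],
    [-3.03, -1.45, 0.15],
    [-3.21, -0.98, 0.15],
    [-3.32, -0.49, 0.15],
    [-3.36, 0, 0.15]
  ],
  "yaw": [0.15, 0.15, 0.15, 0.15, 0.15, 0.15, 0.15, 0.15, 0.15, 0.15, 0.15, 0.15],
  "grip": [0.75, 0.75, 0.75, 0.75, 0.75, 0.75, 0.75, 0.75, 0.75, 0.75, 0.75, 0.75]
}}

```text
time_s: 43.02
tcp_pos: [590.5, -138.8, 126.1]
ee_rot: [0.79, 0.613, -0.001, -0.001]
contact_force: [1.1, 0.6, 0.3]
gripper_width: 64.2
grasp_force: 0.0
```

Emit:
{"op": "send_rows", "data": {
  "translation": [
    [-3.32, 0.52, 0.15],
    [-3.2, 1.01, 0.15],
    [-3.02, 1.48, 0.15],
    [-2.76, 1.91, 0.15],
    [-2.44, 2.31, 0.15],
    [0, 0, 0],
    [0, 0, 0]
  ],
  "yaw": [0.15, 0.15, 0.15, 0.15, 0.15, 0, 0],
  "grip": [0.75, 0.75, 0.75, 0.75, 0.75, 0.75, 0.75]
}}

```text
time_s: 43.9
tcp_pos: [576.1, -304.1, 119.0]
ee_rot: [0.959, 0.284, -0.001, -0.001]
contact_force: [-0.1, 0.5, 0.6]
gripper_width: 64.1
grasp_force: 0.0
```

```bash
python3 - <<'E'
from h import *
print(pose())
for b in blanks(get_image("wrist"),30,72): print("w",b['px'],b['c'],b['sz'],b['a'],b['z'],b['red'])
plan([(574.8,-305.4,120,-57.5,.75,1),(574.8,-305.4,27,-57.5,.75,3)])
E
```

```text
(array([ 576.1033648 , -304.1096082 ,  118.96639691]), np.float64(-57.056716604763665))
w [281. 253.] [ 563.9 -313.2] [60.4 35.6] 32.7 36.2 0.21
T [[-0.25,0.06,-0.07],[0.0,0.0,3.1],[0.0,0.0,3.1],[0.0,0.0,3.1]] Y [0.009,0.0,0.0,0.0] G [0.75,0.75,0.75,0.75]
```

Emit:
{"op": "send_rows", "data": {
  "translation": [
    [-0.25, 0.1, 0],
    [0, 0, 3.1],
    [0, 0, 3.1],
    [0, 0, 3.0],
    [0, 0, 0],
    [0, 0, 0],
    [0, 0, 0],
    [0, 0, 0],
    [0, 0, -4],
    [0, 0, -4],
    [0, 0, -3.2],
    [0, 0, 0]
  ],
  "yaw": [0, 0, 0, 0, 0, 0, 0, 0, 0, 0, 0, 0],
  "grip": [0.75, 0.75, 0.75, 0.75, 0.75, 0.3, 0.3, 0.3, 0.3, 0.3, 0.3, 0.3],
  "force": 20
}}

```text
time_s: 45.45
tcp_pos: [576.4, -308.5, 143.6]
ee_rot: [0.959, 0.283, 0.002, 0.002]
contact_force: [1.0, -1.2, -1.1]
gripper_width: 35.9
grasp_force: 20.4
```

```bash
python3 - <<'E'
from h import *
st();tilt(get_image("wrist"))
plan([(630,207,142,90,.3,17)])
E
```

```text
{'time_s': 45.45, 'qpos': [-0.014, 0.613, 0.644, 1.728, -0.442, 0.944, -0.192], 'tcp_pos': [576.436, -308.516, 143.625], 'ee_rot': [0.959, 0.283, 0.002, 0.002], 'contact_force': [0.954, -1.173, -1.082], 'grasp_force': 20.386, 'gripper_width': 35.855}
wood 7249 n [-0.01  0.    1.  ] c-tcp [-8.7 -7.9  8. ] ext [54. 50.  3.]
wood 123 n [ 0.06 -0.07  1.  ] c-tcp [-7.8 -5.8  7.9] ext [46. 50.  4.]
red 3731 n [0.85 0.53 0.02] c-tcp [15.   7.1 -5.8] ext [20. 31. 38.]
red 1713 n [0. 0. 1.] c-tcp [10.3  4.1  8. ] ext [27. 34.  3.]
T [[1.91,-2.37,0.0],[2.25,-2.05,0.0],[2.53,-1.69,0.0],[2.76,-1.29,0.0],[2.92,-0.86,0.0],[3.02,-0.41,0.0],[3.04,0.05,0.0],[3.0,0.5,0.0],[2.89,0.95,0.0],[2.72,1.37,0.0],[2.48,1.77,0.0],[2.18,2.12,0.0]] Y [-0.151,-0.151,-0.151,-0.151,-0.151,-0.151,-0.151,-0.151,-0.151,-0.151,-0.151,-0.151] G [0.3,0.3,0.3,0.3,0.3,0.3,0.3,0.3,0.3,0.3,0.3,0.3]
T [[1.84,2.42,0.0],[1.46,2.67,0.0],[1.04,2.86,0.0],[0.59,2.99,0.0],[0.14,3.04,0.0]] Y [-0.151,-0.151,-0.151,-0.151,-0.151] G [0.3,0.3,0.3,0.3,0.3]
```

Emit:
{"op": "send_rows", "data": {
  "translation": [
    [1.91, -2.37, 0],
    [2.25, -2.05, 0],
    [2.53, -1.69, 0],
    [2.76, -1.29, 0],
    [2.92, -0.86, 0],
    [3.02, -0.41, 0],
    [3.04, 0.05, 0],
    [3.0, 0.5, 0],
    [2.89, 0.95, 0],
    [2.72, 1.37, 0],
    [2.48, 1.77, 0],
    [2.18, 2.12, 0]
  ],
  "yaw": [-0.151, -0.151, -0.151, -0.151, -0.151, -0.151, -0.151, -0.151, -0.151, -0.151, -0.151, -0.151],
  "grip": [0.3, 0.3, 0.3, 0.3, 0.3, 0.3, 0.3, 0.3, 0.3, 0.3, 0.3, 0.3]
}}

```text
time_s: 47.0
tcp_pos: [612.7, 56.8, 138.7]
ee_rot: [0.367, 0.93, -0.001, -0.001]
contact_force: [-0.2, 0.4, -0.9]
gripper_width: 35.8
grasp_force: 20.4
```

Emit:
{"op": "send_rows", "data": {
  "translation": [
    [1.84, 2.42, 0],
    [1.46, 2.67, 0],
    [1.04, 2.86, 0],
    [0.59, 2.99, 0],
    [0.14, 3.04, 0],
    [0, 0, 0],
    [0, 0, 0],
    [0, 0, 0]
  ],
  "yaw": [-0.151, -0.151, -0.151, -0.151, -0.151, 0, 0, 0],
  "grip": [0.3, 0.3, 0.3, 0.3, 0.3, 0.3, 0.3, 0.3]
}}

```text
time_s: 48.0
tcp_pos: [629.8, 205.2, 139.9]
ee_rot: [0.002, 1.0, -0.001, -0.0]
contact_force: [0.7, -0.8, -0.6]
gripper_width: 35.7
grasp_force: 20.3
```

```bash
python3 n.py; python3 -c "
from h import *
print(pose())"
```

```text
{'time_s': 48.0, 'qpos': [-0.353, 0.558, -0.036, 1.674, 0.025, 0.911, 1.167], 'tcp_pos': [629.809, 205.199, 139.915], 'ee_rot': [0.002, 1.0, -0.001, -0.0], 'contact_force': [0.651, -0.791, -0.648], 'grasp_force': 20.332, 'gripper_width': 35.655}
{'phi': np.float64(0.7), 'L': np.float64(45.4), 'B': np.float64(23.5), 'ext': np.float64(38.3)}
[[629.9, 134.1], [651.8, 58.1], [656.8, 58.1], [660.8, 58.0], [663.7, 63.6], [667.4, 68.7], [671.7, 73.2], [676.6, 77.1], [682.0, 80.3], [687.8, 82.7], [693.9, 84.2], [700.1, 84.9], [706.4, 84.7], [712.6, 83.7], [718.6, 81.8], [723.7, 79.3]]
[[-2.19, 0, 7.6], [-0.5, 0, 0.01], [-0.4, 0, 0.0], [-0.29, 0, -0.56], [-0.37, 0, -0.51], [-0.43, 0, -0.45], [-0.49, 0, -0.39], [-0.54, 0, -0.32], [-0.58, 0, -0.24], [-0.61, 0, -0.16], [-0.62, 0, -0.07], [-0.63, 0, 0.02], [-0.62, 0, 0.1], [-0.6, 0, 0.19], [-0.52, 0, 0.24]]
corner rel axis [ 45.1 -24.1]
(array([629.9330605 , 205.44119505, 140.14468756]), np.float64(89.81383416291933))
```

Emit:
{"op": "send_rows", "data": {
  "translation": [
    [-2.1, 0, 1.0],
    [0, 0, 3.5],
    [0, 0, 3.1],
    [-0.3, 0, 0],
    [-0.2, 0, 0],
    [-0.4, 0, 0],
    [-0.29, 0, -0.54],
    [-0.37, 0, -0.49],
    [-0.43, 0, -0.43],
    [-0.49, 0, -0.37],
    [-0.54, 0, -0.3]
  ],
  "yaw": [0, 0, 0, 0, 0, 0, 0, 0, 0, 0, 0],
  "grip": [0.3, 0.3, 0.3, 0.3, 0.3, 0.3, 0.3, 0.3, 0.3, 0.3, 0.3]
}}

```text
time_s: 49.42
tcp_pos: [680.2, 207.1, 86.6]
ee_rot: [0.0, 1.0, -0.0, -0.001]
contact_force: [-5.3, -0.2, -0.9]
gripper_width: 35.9
grasp_force: 20.5
```

```bash
python3 n.py
```

```text
{'time_s': 49.425, 'qpos': [-0.333, 0.688, -0.033, 1.576, 0.026, 0.881, 1.195], 'tcp_pos': [680.198, 207.088, 86.557], 'ee_rot': [0.0, 1.0, -0.0, -0.001], 'contact_force': [-5.296, -0.197, -0.875], 'grasp_force': 20.541, 'gripper_width': 35.913}
{'phi': np.float64(29.9), 'L': np.float64(39.4), 'B': np.float64(26.2), 'ext': np.float64(37.7)}
[[681.3, 81.1], [673.6, 79.6], [677.9, 77.2], [681.4, 75.2], [686.5, 77.7], [691.9, 79.5], [697.5, 80.5], [703.1, 80.7], [708.8, 80.2], [714.3, 78.8], [719.6, 76.8], [724.6, 73.9], [725.8, 73.1]]
[[0.78, 0, 0.15], [-0.43, 0, 0.25], [-0.35, 0, 0.2], [-0.51, 0, -0.25], [-0.54, 0, -0.18], [-0.56, 0, -0.1], [-0.57, 0, -0.02], [-0.57, 0, 0.06], [-0.55, 0, 0.13], [-0.53, 0, 0.21], [-0.49, 0, 0.28], [-0.12, 0, 0.08]]
corner rel axis [ 21.1 -42.4]
```

Same behaviour as B: 30° now. Re-seat and continue.

Emit:
{"op": "send_rows", "data": {
  "translation": [
    [0.78, 0, 0],
    [0, 0, 0.15],
    [-0.43, 0, 0.25],
    [-0.35, 0, 0.2],
    [0, 0, 0],
    [-0.51, 0, -0.25],
    [-0.54, 0, -0.18],
    [-0.56, 0, -0.1]
  ],
  "yaw": [0, 0, 0, 0, 0, 0, 0, 0],
  "grip": [0.3, 0.3, 0.3, 0.3, 0.3, 0.3, 0.3, 0.3]
}}

```text
time_s: 50.48
tcp_pos: [694.9, 207.4, 85.0]
ee_rot: [0.0, 1.0, -0.0, -0.003]
contact_force: [-7.2, 0.2, 4.0]
gripper_width: 35.7
grasp_force: 21.8
```

```bash
python3 n.py
```

```text
{'time_s': 50.475, 'qpos': [-0.327, 0.711, -0.033, 1.534, 0.025, 0.903, 1.204], 'tcp_pos': [694.918, 207.412, 85.045], 'ee_rot': [0.0, 1.0, -0.0, -0.003], 'contact_force': [-7.239, 0.218, 3.973], 'grasp_force': 21.84, 'gripper_width': 35.735}
{'phi': np.float64(48.9), 'L': np.float64(34.2), 'B': np.float64(28.2), 'ext': np.float64(36.5)}
[[695.9, 79.1], [693.0, 84.1], [696.2, 80.4], [698.9, 77.4], [704.1, 77.4], [709.3, 76.8], [714.3, 75.4], [719.1, 73.3], [723.6, 70.6], [727.2, 67.7]]
[[0.3, 0, -0.5], [-0.33, 0, 0.38], [-0.26, 0, 0.3], [-0.52, 0, -0.01], [-0.52, 0, 0.07], [-0.5, 0, 0.14], [-0.48, 0, 0.21], [-0.45, 0, 0.27], [-0.36, 0, 0.29]]
corner rel axis [  1.2 -44.3]
```

It is at 49°. The bay floor is too crowded for this last one, so I'll finish on the free bench at about (590,30).

Emit:
{"op": "send_rows", "data": {
  "translation": [
    [0.4, 0, -3.25],
    [0, 0, -3.25],
    [2.05, -3.55, 0],
    [2.05, -3.55, 0],
    [2.05, -3.55, 0],
    [2.05, -3.55, 0],
    [2.05, -3.5, 0],
    [0, 0, 0],
    [0, 0, 4],
    [0, 0, 4],
    [0, 0, 1.5],
    [0, 0, 0]
  ],
  "yaw": [0, 0, 0, 0, 0, 0, 0, 0, 0, 0, 0, 0],
  "grip": [0.3, 0.3, 0.3, 0.3, 0.3, 0.3, 0.3, 0.3, 0.3, 0.3, 0.3, 0.3]
}}

```text
time_s: 52.02
tcp_pos: [590.8, 30.7, 54.4]
ee_rot: [0.0, 1.0, 0.0, -0.001]
contact_force: [0.1, -1.2, 0.1]
gripper_width: 35.8
grasp_force: 21.3
```

```bash
python3 n.py
```

```text
{'time_s': 52.025, 'qpos': [-0.103, 0.577, -0.027, 1.898, 0.023, 0.668, 1.427], 'tcp_pos': [590.773, 30.69, 54.438], 'ee_rot': [0.0, 1.0, 0.0, -0.001], 'contact_force': [0.069, -1.242, 0.116], 'grasp_force': 21.3, 'gripper_width': 35.84}
{'phi': np.float64(49.5), 'L': np.float64(34.9), 'B': np.float64(28.8), 'ext': np.float64(36.4)}
[[591.6, 49.6], [693.4, 85.1], [696.7, 81.3], [699.3, 78.3], [704.6, 78.3], [709.9, 77.6], [715.1, 76.1], [720.0, 73.9], [724.5, 71.1], [727.9, 68.3]]
[[-10.18, 0, -3.55], [-0.32, 0, 0.38], [-0.26, 0, 0.3], [-0.54, 0, -0.0], [-0.53, 0, 0.07], [-0.52, 0, 0.15], [-0.49, 0, 0.22], [-0.45, 0, 0.28], [-0.34, 0, 0.28]]
corner rel axis [  0.8 -45.2]
```

Emit:
{"op": "send_rows", "data": {
  "translation": [
    [0, 0, 0.4],
    [0, 0, 0.3],
    [-0.62, 0, 0.02],
    [-0.62, 0, 0.08],
    [-0.6, 0, 0.15],
    [-0.56, 0, 0.22],
    [-0.5, 0, 0.28],
    [-0.4, 0, 0.3],
    [-0.15, 0, 0.1],
    [0, 0, 0]
  ],
  "yaw": [0, 0, 0, 0, 0, 0, 0, 0, 0, 0],
  "grip": [0.3, 0.3, 0.3, 0.3, 0.3, 0.3, 0.3, 0.3, 0.3, 0.3]
}}

```text
time_s: 53.32
tcp_pos: [625.0, 30.2, 37.5]
ee_rot: [0.0, 1.0, 0.0, -0.0]
contact_force: [-1.5, -0.4, 5.8]
gripper_width: 35.7
grasp_force: 23.6
```

```bash
python3 n.py
```

```text
{'time_s': 53.325, 'qpos': [-0.098, 0.641, -0.024, 1.821, 0.023, 0.68, 1.435], 'tcp_pos': [624.998, 30.216, 37.461], 'ee_rot': [0.0, 1.0, 0.0, -0.0], 'contact_force': [-1.537, -0.402, 5.755], 'grasp_force': 23.566, 'gripper_width': 35.666}
{'phi': np.float64(85.7), 'L': np.float64(29.0), 'B': np.float64(31.7), 'ext': np.float64(37.1)}
[[625.0, 31.4], [725.1, 75.8], [725.5, 70.8], [725.8, 66.9], [729.3, 63.3], [730.2, 62.2]]
[[-10.01, 0, -4.44], [-0.04, 0, 0.5], [-0.03, 0, 0.4], [-0.35, 0, 0.36], [-0.09, 0, 0.11]]
corner rel axis [-29.4 -31.3]
```

86°. I'll release so it settles, then rise, turn to the bay heading and look.

Emit:
{"op": "send_rows", "data": {
  "translation": [
    [0, 0, 0],
    [0, 0, 0],
    [0, 0, 0],
    [0, 0, -3],
    [0, 0, -4],
    [0, 0, -4],
    [0, 0, 0]
  ],
  "yaw": [0, 0, 0, 0, 0, 0, 0],
  "grip": [0.75, 0.75, 0.75, 0.75, 0.75, 0.75, 0.75]
}}

```text
time_s: 54.25
tcp_pos: [627.5, 30.2, 150.3]
ee_rot: [0.0, 1.0, 0.0, 0.004]
contact_force: [0.7, -0.0, -0.3]
gripper_width: 64.5
grasp_force: 0.0
```

Emit:
{"op": "send_rows", "data": {
  "translation": [
    [0.3, 0, 0],
    [0.3, 0, 0],
    [0.3, 0, 0],
    [0.3, 0, 0],
    [0, 0, 0],
    [0, 0, 0],
    [0, 0, 0],
    [0, 0, 0],
    [0, 0, 0],
    [0, 0, 0],
    [0, 0, 0],
    [0, 0, 0]
  ],
  "yaw": [0.157, 0.157, 0.157, 0.157, 0.157, 0.157, 0.157, 0.157, 0.157, 0.157, 0, 0],
  "grip": [0.75, 0.75, 0.75, 0.75, 0.75, 0.75, 0.75, 0.75, 0.75, 0.75, 0.75, 0.75]
}}

```text
time_s: 55.75
tcp_pos: [613.3, 32.9, 146.0]
ee_rot: [0.706, 0.708, -0.0, -0.0]
contact_force: [-0.3, 0.0, -0.3]
gripper_width: 64.1
grasp_force: 0.0
```

```bash
python3 - <<'E'
from h import *
print(pose())
B=blanks(get_image("wrist"),50,72)
for b in B: print("w",b['c'],b['sz'],b['a'],b['z'],b['red'])
for b in blanks(get_image("top"),50,72): print('t',b['c'],b['sz'],b['a'],b['z'],b['red'])
E
```

```text
(array([613.30510572,  32.92527175, 145.99284839]), np.float64(0.1358217439719568))
w [628.1 140.5] [36.4 36. ] 89.7 66.3 0.99
w [614.   30.2] [36.2 35.7] 89.7 60.2 1.0
t [619.8 264.2] [37.5 34.6] 89.6 67.0 0.94
t [612.7  21.4] [17.6 33.5] 89.8 61.1 0.98
t [521.9 292.9] [89.2  1.5] 50.7 65.5 0.0
t [ 444.4 -402.3] [33.6 36.7] 87.3 70.5 1.0
```

Emit:
{"op": "send_rows", "data": {
  "translation": [
    [-0.27, 0.07, 3],
    [0, 0, 4],
    [0, 0, 2.5],
    [0, 0, 0],
    [0, 0, 0],
    [0, 0, 0],
    [0, 0, 0],
    [0, 0, -3],
    [0, 0, -4],
    [0, 0, -2],
    [0, 0, 0]
  ],
  "yaw": [0, 0, 0, 0, 0, 0, 0, 0, 0, 0, 0],
  "grip": [0.75, 0.75, 0.75, 0.75, 0.3, 0.3, 0.3, 0.3, 0.3, 0.3, 0.3],
  "force": 40
}}

```text
time_s: 57.22
tcp_pos: [615.3, 30.3, 143.4]
ee_rot: [0.707, 0.707, 0.002, 0.001]
contact_force: [1.0, 0.2, -1.2]
gripper_width: 35.6
grasp_force: 40.5
```

```bash
python3 - <<'E'
from h import *
st();print(pose());tilt(get_image("wrist"))
plan([(611,302,142,0,.3)],step=36)
E
```

```text
{'time_s': 57.225, 'qpos': [-0.383, 0.504, 0.362, 1.809, -0.227, 0.865, 0.085], 'tcp_pos': [615.305, 30.273, 143.432], 'ee_rot': [0.707, 0.707, 0.002, 0.001], 'contact_force': [1.028, 0.169, -1.211], 'grasp_force': 40.543, 'gripper_width': 35.616}
(array([615.30529722,  30.2727928 , 143.43198517]), np.float64(0.009787629308693495))
wood 3416 n [-0. -1.  0.] c-tcp [  2.1  17.7 -22.3] ext [36.  2. 52.]
red 7552 n [-0.  0.  1.] c-tcp [1.9 1.  8.6] ext [36. 37.  3.]
red 1008 n [-0.   -1.    0.01] c-tcp [ 1.7 17.7  3.4] ext [36.  3. 12.]
T [[3.4,-0.04,0.0],[3.4,-0.04,0.0],[3.4,-0.04,0.0],[3.4,-0.04,0.0],[3.4,-0.04,0.0],[3.4,-0.04,0.0],[3.4,-0.04,0.0],[3.4,-0.04,0.0]] Y [0.0,0.0,0.0,0.0,0.0,0.0,0.0,0.0] G [0.3,0.3,0.3,0.3,0.3,0.3,0.3,0.3]
```

Emit:
{"op": "send_rows", "data": {
  "translation": [
    [3.4, 0, 0],
    [3.4, 0, 0],
    [3.4, 0, 0],
    [3.4, 0, 0],
    [3.4, 0, 0],
    [3.4, 0, 0],
    [3.4, 0, 0],
    [3.35, -0.3, 0],
    [0, 0, 0],
    [0, 0, 3.5],
    [0, 0, 0]
  ],
  "yaw": [0, 0, 0, 0, 0, 0, 0, 0, 0, 0, 0],
  "grip": [0.3, 0.3, 0.3, 0.3, 0.3, 0.3, 0.3, 0.3, 0.3, 0.3, 0.3]
}}

```text
time_s: 58.65
tcp_pos: [608.8, 299.4, 102.8]
ee_rot: [0.708, 0.707, -0.004, -0.001]
contact_force: [0.0, 0.1, -1.8]
gripper_width: 35.6
grasp_force: 40.5
```

```bash
python3 - <<'E'
from h import *
st();p=get_image("wrist");print(pose());tilt(p);w=cloud(p)
for b in blanks(p,50,72): print("w",b['c'],b['sz'],b['a'],b['z'],b['red'])
q=w[(abs(w[...,2]-40)<4)&(w[...,1]>295)&(w[...,1]<345)&(w[...,0]>590)&(w[...,0]<680)];print(np.percentile(q[:,1],[2,50,98]) if len(q) else 0)
E
```

```text
{'time_s': 58.65, 'qpos': [-0.737, 0.643, 0.322, 1.667, -0.248, 0.88, -0.317], 'tcp_pos': [608.832, 299.44, 102.799], 'ee_rot': [0.708, 0.707, -0.004, -0.001], 'contact_force': [0.042, 0.095, -1.774], 'grasp_force': 40.506, 'gripper_width': 35.579}
(array([610.22445162, 300.00396286, 104.72901852]), np.float64(-0.068728873440214))
wood 3482 n [-0.   -1.    0.01] c-tcp [ -0.6  17.1 -26. ] ext [36.  2. 52.]
red 7682 n [0.01 0.01 1.  ] c-tcp [-0.4  0.5  5.1] ext [37. 38.  3.]
red 992 n [-0.   -1.    0.01] c-tcp [-0.6 17.2 -0.3] ext [36.  3. 12.]
w [499.4 264.4] [169.3   0.6] 50.5 64.7 0.0
w [609.4 317. ] [ 1.4 36.2] 89.9 62.0 0.0
w [610.2 209.1] [ 2.8 33.8] 89.3 51.6 0.0
[323.12708221 326.72667809 329.63469758]
```

Emit:
{"op": "send_rows", "data": {
  "translation": [
    [0, 0, 2.5],
    [0, 0, 1.3],
    [0, 0, 0.9],
    [0, 0, 0],
    [0, 0, 0],
    [0, 0, 0],
    [0, 0, 0],
    [0, 0, -2],
    [0, 0, -4],
    [0, 0, -4],
    [0, 0, -3],
    [0, 0, 0]
  ],
  "yaw": [0, 0, 0, 0, 0, 0, 0, 0, 0, 0, 0, 0],
  "grip": [0.3, 0.3, 0.3, 0.3, 0.75, 0.75, 0.75, 0.75, 0.75, 0.75, 0.75, 0.75]
}}

```text
time_s: 60.2
tcp_pos: [613.2, 302.2, 194.3]
ee_rot: [0.707, 0.707, 0.004, 0.001]
contact_force: [0.8, -0.1, -0.2]
gripper_width: 63.9
grasp_force: 0.0
```

```bash
python3 - <<'E'
from h import *
st()
p=get_image("top")
for b in blanks(p,50,72): print('t',b['c'],b['sz'],b['a'],b['z'],b['red'])
for b in blanks(get_image("wrist"),50,72): print('w',b['c'],b['sz'],b['a'],b['z'],b['red'])
w=cloud(p);H,S,V=cv2.split(cv2.cvtColor(p["frame"],cv2.COLOR_BGR2HSV));v,u=np.mgrid[:420,:560]
q=w[(H>15)&(H<32)&(S>150)&(u>80)&(u<200)&(v>235)&(v<330)&(w[...,2]>70)]
print(len(q),cv2.minAreaRect(q[:,:2].astype(np.float32)),q[q[:,0].argmin()],q[q[:,0].argmax()])
E
```

```text
{'time_s': 60.2, 'qpos': [-0.76, 0.547, 0.354, 1.599, -0.213, 1.027, -0.344], 'tcp_pos': [613.217, 302.225, 194.319], 'ee_rot': [0.707, 0.707, 0.004, 0.001], 'contact_force': [0.785, -0.069, -0.19], 'grasp_force': 0.0, 'gripper_width': 63.938}
t [627.3 140.9] [36.3 35.8] 89.4 67.0 0.95
t [615.5 281.9] [41.6 75.1] 3.2 67.1 0.96
t [609.3 191.6] [36.2 36. ] 89.7 67.2 0.95
t [477.3 242.8] [224.3   7.9] 50.4 65.0 0.0
t [ 438.2 -400. ] [29.6 30.4] 87.1 70.2 1.0
w [500.6 265.5] [157.4   0.3] 50.6 63.5 0.0
w [616.  282.2] [42.5 75.6] 0.7 66.3 0.98
w [616.2 174.1] [44.9 82.8] 20.1 66.0 0.88
454 ((475.9288635253906, 242.30117797851562), (221.109619140625, 8.915458679199219), 50.60553741455078) [403.85016677 161.20214711  74.93910703] [547.6174192  324.78255295  70.81892603]
```

All four stand in the bay red-up at (627,141), (609,192), (620,263) and about (611,301). The door is open about 0.69 rad, so next I go round to its outer face.

```bash
python3 - <<'E'
from h import *
plan([(480,290,190,0,0),(387,213,185,0,0),(387,213,60,0,0,4)])
print("push")
H=np.array([546,330.])
def P(t,off): return H+195*np.array([-np.sin(t),-np.cos(t)])+off*np.array([-np.cos(t),np.sin(t)])
w=[(*P(t,o),60,0,0) for t,o in zip([.66,.55,.45,.35,.25,.17,.1,.05,.0,-.02],[20,19,19,18,18,18,17,16,15,14])]
for x in w: print(np.round(x[:2],0),end=" ")
print();plan(w,start=(np.array([387,213,60.]),0),step=30)
E
```

```text
T [[-0.39,-4.37,0.01],[-0.39,-4.37,0.01],[-0.39,-4.37,0.01],[-2.57,-3.1,0.17],[-2.57,-3.1,0.17],[-2.57,-3.1,0.17],[0.0,0.0,3.12],[0.0,0.0,3.12],[0.0,0.0,3.12],[0.0,0.0,3.12]] Y [0.0,0.0,0.0,0.0,0.0,0.0,0.0,0.0,0.0,0.0] G [0,0,0,0,0,0,0,0,0,0]
push
[411. 188.] [428. 174.] [444. 163.] [462. 153.] [480. 146.] [495. 141.] [510. 138.] [520. 136.] [531. 135.] [536. 135.] 
T [[-1.24,1.18,0.0],[-1.24,1.18,0.0],[-1.45,1.72,0.0],[-1.1,1.62,0.0],[-0.97,1.82,0.0],[-0.75,1.81,0.0],[-0.47,1.5,0.0],[-0.32,1.43,0.0],[-0.16,1.07,0.0],[-0.1,1.07,0.0],[-0.02,0.49,0.0]] Y [0.0,0.0,0.0,0.0,0.0,0.0,0.0,0.0,0.0,0.0,0.0] G [0,0,0,0,0,0,0,0,0,0,0]
```

Emit:
{"op": "send_rows", "data": {
  "translation": [
    [-0.39, -4.37, 0],
    [-0.39, -4.37, 0],
    [-0.39, -4.37, 0],
    [-2.57, -3.1, 0.17],
    [-2.57, -3.1, 0.17],
    [-2.57, -3.1, 0.17],
    [0, 0, 0],
    [0, 0, 0]
  ],
  "yaw": [0, 0, 0, 0, 0, 0, 0, 0],
  "grip": [0, 0, 0, 0, 0, 0, 0, 0]
}}

```text
time_s: 61.3
tcp_pos: [387.4, 213.2, 184.3]
ee_rot: [0.707, 0.707, 0.0, 0.0]
contact_force: [-0.4, -0.1, 0.6]
gripper_width: -0.2
grasp_force: 0.0
```

Emit:
{"op": "send_rows", "data": {
  "translation": [
    [0, 0, 3.12],
    [0, 0, 3.12],
    [0, 0, 3.12],
    [0, 0, 3.12],
    [0, 0, 0],
    [0, 0, 0]
  ],
  "yaw": [0, 0, 0, 0, 0, 0],
  "grip": [0, 0, 0, 0, 0, 0]
}}

```text
time_s: 62.05
tcp_pos: [388.1, 213.4, 60.2]
ee_rot: [0.707, 0.707, 0.0, 0.0]
contact_force: [0.9, 0.6, 1.3]
gripper_width: 0.1
grasp_force: 0.0
```

Emit:
{"op": "send_rows", "data": {
  "translation": [
    [-1.2, 1.2, 0],
    [-1.2, 1.2, 0],
    [-1.45, 1.7, 0],
    [-1.1, 1.6, 0],
    [-1.0, 1.8, 0],
    [-0.75, 1.8, 0]
  ],
  "yaw": [0, 0, 0, 0, 0, 0],
  "grip": [0, 0, 0, 0, 0, 0]
}}

```text
time_s: 62.8
tcp_pos: [482.1, 146.3, 60.8]
ee_rot: [0.707, 0.707, 0.001, 0.0]
contact_force: [-0.4, 2.7, 2.9]
gripper_width: -0.1
grasp_force: 1.4
```

```bash
python3 - <<'E'
from h import *
st()
p=get_image("top");w=cloud(p);H,S,V=cv2.split(cv2.cvtColor(p["frame"],cv2.COLOR_BGR2HSV));v,u=np.mgrid[:420,:560]
q=w[(H>15)&(H<32)&(S>150)&(u>80)&(u<230)&(v>225)&(v<330)&(w[...,2]>55)]
print(len(q),cv2.minAreaRect(q[:,:2].astype(np.float32)))
E
```

```text
{'time_s': 62.8, 'qpos': [-0.613, 0.476, 0.296, 2.117, -0.249, 0.577, -0.138], 'tcp_pos': [482.147, 146.288, 60.838], 'ee_rot': [0.707, 0.707, 0.001, 0.0], 'contact_force': [-0.366, 2.696, 2.869], 'grasp_force': 1.418, 'gripper_width': -0.142}
193 ((527.1590576171875, 217.65252685546875), (220.0148162841797, 17.312705993652344), 77.14358520507812)
```

The door is at about 0.22 rad and following. I'll finish the push past the catch.

Emit:
{"op": "send_rows", "data": {
  "translation": [
    [-0.47, 1.5, 0],
    [-0.3, 1.4, 0],
    [-0.16, 1.0, 0],
    [-0.1, 0.8, 0],
    [0, 0.5, 0],
    [0, 0.4, 0],
    [0, 0.3, 0],
    [0, 0, 0]
  ],
  "yaw": [0, 0, 0, 0, 0, 0, 0, 0],
  "grip": [0, 0, 0, 0, 0, 0, 0, 0]
}}

```text
time_s: 63.85
tcp_pos: [522.3, 137.7, 59.1]
ee_rot: [0.705, 0.709, -0.013, -0.014]
contact_force: [-42.9, 4.2, 45.0]
gripper_width: 0.1
grasp_force: 29.7
```

```bash
cat > d.py <<'E'
from h import *
st()
p=get_image("top");w=cloud(p);H,S,V=cv2.split(cv2.cvtColor(p["frame"],cv2.COLOR_BGR2HSV));v,u=np.mgrid[:420,:560]
q=w[(H>15)&(H<32)&(S>150)&(u>80)&(u<230)&(v>225)&(v<330)&(w[...,2]>68)]
print(len(q),cv2.minAreaRect(q[:,:2].astype(np.float32)))
print(np.polyfit(q[:,1],q[:,0],1))
E
python3 d.py
```

```text
{'time_s': 63.85, 'qpos': [-0.55, 0.535, 0.289, 2.009, -0.256, 0.669, -0.087], 'tcp_pos': [522.335, 137.654, 59.116], 'ee_rot': [0.705, 0.709, -0.013, -0.014], 'contact_force': [-42.921, 4.249, 45.018], 'grasp_force': 29.703, 'gripper_width': 0.084}
40 ((539.0296020507812, 214.3359832763672), (224.01980590820312, 20.67618179321289), 89.91883850097656)
[7.45266026e-03 5.44270067e+02]
```

It's against the stop with high force, so I'll back off right away.

Emit:
{"op": "send_rows", "data": {
  "translation": [
    [0, -1.2, 0],
    [0, -2, 0],
    [0, -2, -1],
    [0, 0, -4],
    [0, 0, -5],
    [0, 0, -4],
    [0, 0, 0]
  ],
  "yaw": [0, 0, 0, 0, 0, 0, 0],
  "grip": [0, 0, 0, 0, 0, 0, 0]
}}

```text
time_s: 64.78
tcp_pos: [489.1, 135.4, 202.3]
ee_rot: [0.707, 0.707, 0.003, 0.001]
contact_force: [-0.6, -0.4, 0.1]
gripper_width: 0.1
grasp_force: 0.0
```

```bash
python3 d.py; python3 - <<'E'
from h import *
p=get_image("top")
for b in blanks(p,50,80): print('t',b['c'],b['sz'],b['a'],b['z'],b['red'])
w=cloud(p);f=p["frame"].astype(int);v,u=np.mgrid[:420,:560]
m=(u>425)&(u<450)&(v>275)&(v<312)&(f.min(-1)>140);print(m.sum(),np.nanmedian(w[m],0))
H,S,V=cv2.split(cv2.cvtColor(p["frame"],cv2.COLOR_BGR2HSV))
m=(u>420)&(u<455)&(v>270)&(v<312)&((H<6)|(H>172))&(S>120)&(w[...,2]>60)
q=w[m];print(cv2.minAreaRect(q[:,:2].astype(np.float32)),np.polyfit(q[:,0],q[:,2],1))
c=p["frame"][190:330,80:240];c2=p["frame"][255:330,395:470]
cv2.imwrite("pics/d.png",np.hstack([cv2.resize(c,(457,400)),cv2.resize(c2,(340,400))[:, :340]]))
plan([(480,140,205,0,0),(480,-150,205,-60,0),(463,-400,150,-90,0)],step=50)
E
```

```text
{'time_s': 64.775, 'qpos': [-0.678, 0.26, 0.388, 2.008, -0.126, 0.891, -0.224], 'tcp_pos': [489.103, 135.404, 202.299], 'ee_rot': [0.707, 0.707, 0.003, 0.001], 'contact_force': [-0.555, -0.404, 0.094], 'grasp_force': 0.0, 'gripper_width': 0.088}
140 ((545.0451049804688, 163.7781982421875), (139.3130340576172, 25.580032348632812), 80.9200668334961)
[2.61873490e-02 5.39598255e+02]
t [627.3 141.3] [36.9 35.8] 89.8 66.8 0.95
t [615.3 282.3] [41.3 75.1] 3.0 67.2 0.96
t [609.4 191.4] [37.3 36.2] 89.6 67.0 0.95
t [545.9 137. ] [ 6.8 62. ] 0.1 76.5 0.0
t [ 451.5 -401.4] [31.6 50.7] 86.4 72.5 1.0
241 [ 446.04086976 -427.48563513   56.1942742 ]
((449.68603515625, -402.7539978027344), (35.750823974609375, 53.42059326171875), 88.88619995117188) [ 0.17513577 -6.50787983]
T [[0.49,-0.68,-0.59],[-4.14,0.0,0.0],[-4.1,0.62,0.0],[-3.96,1.22,0.0],[-3.73,1.8,0.0],[-3.42,2.33,0.0],[-3.04,2.82,0.0],[-2.58,3.24,0.0],[-2.33,3.47,0.92],[-2.02,3.66,0.92],[-1.69,3.82,0.92],[-1.35,3.95,0.92]] Y [0.0,0.15,0.15,0.15,0.15,0.15,0.15,0.15,0.087,0.087,0.087,0.087] G [0,0,0,0,0,0,0,0,0,0,0,0]
T [[-1.0,4.05,0.92],[-0.65,4.13,0.92]] Y [0.087,0.087] G [0,0]
```

View pics/d.png

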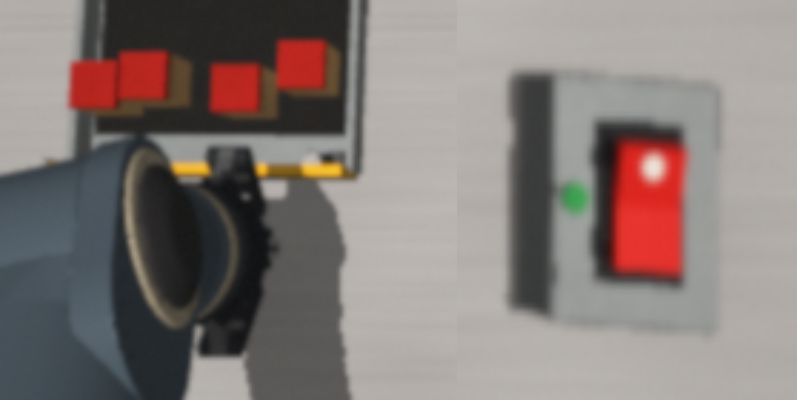

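The door strip looks straight and parallel to the bay front, and the white dot is on the far half of the rocker at about (464,-402). I'll move above it.

Emit:
{"op": "send_rows", "data": {
  "translation": [
    [0.49, -0.68, -0.6],
    [-4.14, 0, 0],
    [-4.1, 0.62, 0],
    [-3.96, 1.22, 0],
    [-3.73, 1.8, 0],
    [-3.42, 2.33, 0],
    [-3.04, 2.82, 0],
    [-2.58, 3.24, 0],
    [-2.33, 3.47, 0.92],
    [-2.02, 3.66, 0.92],
    [-1.69, 3.82, 0.92],
    [-1.35, 3.95, 0.92]
  ],
  "yaw": [0, 0.15, 0.15, 0.15, 0.15, 0.15, 0.15, 0.15, 0.087, 0.087, 0.087, 0.087],
  "grip": [0, 0, 0, 0, 0, 0, 0, 0, 0, 0, 0, 0]
}}

```text
time_s: 66.38
tcp_pos: [467.8, -316.5, 167.4]
ee_rot: [0.996, 0.085, -0.001, -0.001]
contact_force: [-0.2, 0.4, -0.1]
gripper_width: 0.0
grasp_force: 0.0
```

Emit:
{"op": "send_rows", "data": {
  "translation": [
    [-1.0, 4.05, 0.92],
    [-0.65, 4.13, 0.92],
    [0, 0, 0],
    [0, 0, 0]
  ],
  "yaw": [0.087, 0.087, 0, 0],
  "grip": [0, 0, 0, 0]
}}

```text
time_s: 66.88
tcp_pos: [462.4, -398.2, 149.4]
ee_rot: [1.0, -0.0, -0.001, -0.001]
contact_force: [0.2, -0.5, -1.0]
gripper_width: 0.1
grasp_force: 0.0
```

```bash
python3 d.py; python3 - <<'E'
from h import *
print(pose());p=get_image("wrist");w=cloud(p);H,S,V=cv2.split(cv2.cvtColor(p["frame"],cv2.COLOR_BGR2HSV))
m=((H<6)|(H>172))&(S>120)&(w[...,2]>60)&(w[...,2]<90)&(w[...,1]<-350);q=w[m];print(m.sum())
if m.sum()>50: print(cv2.minAreaRect(q[:,:2].astype(np.float32)),q.min(0),q.max(0))
for b in blanks(get_image("top"),50,80): print('t',b['c'],b['sz'],b['a'],b['z'],b['red'])
E
```

```text
{'time_s': 66.875, 'qpos': [0.094, 0.58, 0.775, 1.83, -0.496, 0.939, -0.48], 'tcp_pos': [462.41, -398.229, 149.406], 'ee_rot': [1.0, -0.0, -0.001, -0.001], 'contact_force': [0.203, -0.515, -0.992], 'grasp_force': 0.0, 'gripper_width': 0.102}
338 ((546.9703979492188, 217.9530792236328), (223.7910919189453, 8.513285636901855), 89.64996337890625)
[1.43266356e-02 5.42863814e+02]
(array([ 462.9067547 , -397.80285306,  149.74531867]), np.float64(-89.95907232305848))
2305
((456.4266357421875, -403.4011535644531), (33.0591926574707, 42.49994659423828), 86.36113739013672) [ 436.26858976 -420.65875352   60.17503991] [ 478.34496985 -385.55617428   79.77127667]
t [627.2 141. ] [35.9 36.2] 0.1 67.0 0.95
t [615.3 282.7] [41.9 75.6] 1.6 67.1 0.96
t [609.3 192. ] [36.1 37.1] 0.1 67.2 0.95
t [546.7 217. ] [222.8   7.9] 89.3 76.9 0.0
t [ 433.3 -399.5] [30.6 19.2] 89.4 71.6 1.0
```

With the arm out of the way, the door reads parallel to the bay within 0.01 rad, so it is shut. Now I'll press the dotted half.

Emit:
{"op": "send_rows", "data": {
  "translation": [
    [0.35, 0.5, 2],
    [0, 0, 2],
    [0, 0, 0.6],
    [0, 0, 0.4],
    [0, 0, 0.4],
    [0, 0, 0]
  ],
  "yaw": [0, 0, 0, 0, 0, 0],
  "grip": [0, 0, 0, 0, 0, 0]
}}

```text
time_s: 67.78
tcp_pos: [466.0, -404.9, 96.5]
ee_rot: [1.0, -0.001, 0.0, 0.0]
contact_force: [-0.8, 0.3, 0.6]
gripper_width: -0.3
grasp_force: 0.0
```

Emit:
{"op": "send_rows", "data": {
  "translation": [
    [0, 0, 0.2],
    [0, 0, 0.2],
    [0, 0, 0.2],
    [0, 0, 0]
  ],
  "yaw": [0, 0, 0, 0],
  "grip": [0, 0, 0, 0]
}}

```text
time_s: 68.28
tcp_pos: [466.1, -405.3, 95.6]
ee_rot: [1.0, -0.001, 0.002, -0.001]
contact_force: [-6.8, 9.4, 34.4]
gripper_width: 0.0
grasp_force: 16.8
```

34 N against the stop: fully pressed. I'll retreat and check.

Emit:
{"op": "send_rows", "data": {
  "translation": [
    [0, 0, -0.6],
    [0, 0, -3],
    [0, 0, -5],
    [0, 0, -5],
    [4, -4, 0],
    [4, -4, 0],
    [0, 0, 0],
    [0, 0, 0]
  ],
  "yaw": [0, 0, 0, 0, 0, 0, 0, 0],
  "grip": [0, 0, 0, 0, 0, 0, 0, 0]
}}

```text
time_s: 69.28
tcp_pos: [545.5, -325.0, 226.1]
ee_rot: [1.0, -0.001, -0.001, 0.0]
contact_force: [0.6, -0.7, -0.6]
gripper_width: -0.1
grasp_force: 0.0
```

```bash
python3 d.py; python3 - <<'E'
from h import *
for n in("top","wrist"):
    p=get_image(n)
    for b in blanks(p,50,80): print(n,b['c'],b['sz'],b['a'],b['z'],b['red'])
    w=cloud(p);H,S,V=cv2.split(cv2.cvtColor(p["frame"],cv2.COLOR_BGR2HSV))
    m=((H<6)|(H>172))&(S>120)&(w[...,2]>50)&(w[...,2]<90)&(w[...,1]<-380)&(w[...,1]>-425)&(w[...,0]<490)&(w[...,0]>415);q=w[m]
    if len(q)>30:
        for a in range(420,485,8):
            s=q[(q[:,0]>=a)&(q[:,0]<a+8)]
            if len(s): print(a,np.median(s[:,2]).round(1),end=" | ")
E
```

```text
{'time_s': 69.275, 'qpos': [-0.1, 0.536, 0.827, 1.703, -0.434, 1.098, -0.712], 'tcp_pos': [545.488, -325.017, 226.15], 'ee_rot': [1.0, -0.001, -0.001, 0.0], 'contact_force': [0.648, -0.696, -0.6], 'grasp_force': 0.0, 'gripper_width': -0.081}
326 ((546.9535522460938, 217.7310333251953), (223.73684692382812, 8.442811012268066), 89.67406463623047)
[1.43194478e-02 5.42805212e+02]
top [627.3 141.1] [36.3 36.1] 90.0 67.0 0.95
top [615.3 282. ] [41.6 75. ] 2.5 67.3 0.96
top [609.2 191.6] [35.9 36.1] 0.0 67.1 0.95
top [546.7 217.3] [222.7   8. ] 89.2 77.0 0.0
wrist [ 455.7 -402.4] [30.6 47.6] 86.2 71.4 1.0
428 74.0 | 436 74.9 | 444 72.7 | 452 71.0 | 460 71.0 | 468 71.0 | 476 69.4 |
```

The dotted half is now flat at 71 mm and the other half is raised. The door is shut and all four blanks are standing, so I'm handing in.

```bash
python3 -c "
from workcell import *
print(job_done())"
```

```text
the job is handed in; nothing more can be done
None
```

I loaded all four blanks red end up (three had to be turned over), shut the door on its catch, switched the rocker on and handed in the job; the final camera check agreed, but the hand-in returned no verdict.

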